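# Park the loose optics on their outlined pads

### The arm

A 6-joint arm with a two-finger parallel gripper is mounted at the origin on the work surface. World frame = base frame: x ahead of the robot, y to its left, z up, the work surface at z = 0. Lengths are in m, angles in degrees, forces in N, time in s.
With the tool pointing down it reaches from about 0.4 to 0.825 m from the base axis. Payload 7 kg.
Tool frame: the origin (TCP) lies on the centre line of the jaws, within the pads' length; the fingertips stand r.nose_length ahead of it and the grasp point (between the pads) lies 2 mm behind it (r.nose_length is the distance from the TCP to the fingertips, in m); z points along the fingers, y is the direction in which the jaws open and shut (so a half turn about z gives the same grasp; the last joint's range is limited). The gripper opens to 88 mm and grips with 3 to 60 N. Pads are 19 mm wide; open, the fingers measure 130 mm over their backs; the gripper's body (78 mm by 193 mm) begins 47 mm behind the grasp point.
Start: joints at [86.064, 20.546, 0.682, 0, -70.136, -16.507], TCP at [0.236, 0.632, 0.244] pointing down, gripper open.
Joint ranges: [-176.03, 176.03], [-82.01, 121.73], [-58.28, 71.71], [-173.87, 95.51], [-174.79, -0.11], [-173.66, 173.66]. Speed limits (degrees/s): [136.94, 136.94, 172.46, 180, 180, 180].

### API

Orientations are given as [roll, pitch, yaw] about the fixed x, y, z axes, in that order (R = Rz(yaw) Ry(pitch) Rx(roll)).
In Python, from plant import r gives the robot as it stands.
- The arm moves only by the tool apply_moves, never from a script. Its argument "targets" is a list of rows, each a list of 3 entries, a list of its own where there are three numbers: the shift along the tool's x, y, z scaled (see below), then the turn, a rotation vector about the tool's x, y, z scaled (see below), then the finger opening in mm, from 0 to 87.6. A call has 1 to 5 rows; each row shifts and turns the pose as measured when the row begins, along the tool's axes as they then stand; what a row does not reach is not made up. The controller multiplies each number of a shift by 0.04 m and each number of a turn by 8 degrees. A row lasts 1/10 s, in which the tool goes at most 50 mm and 8.59 degrees, less where a joint would pass 70% of its speed; a pose out of reach is approached as far as the arm can. A call with a number of a shift or a turn outside -1 to 1 is refused whole. A call with a gripper value outside its range is refused whole. The fingers move at their own pace and stop on an object; "squeeze" is the grip in N (left out, the last holds). Time passes only in rows, so rows that do not move let the fingers close. It gives the time, the measured TCP pose, the force and the opening at its end, in the units of the state.
- r.get_state(): the state, without advancing time (a new reading comes with each control period).
- r.capture(name): name is "scene" or "top" or "wrist"; returns a dict with "img" (480x640x3 uint8, blue, green, red), "z_map" (480x640 float32, m along the optical axis (not along the pixel's ray), 0 where there is no reading), "fx", "fy", "cx", "cy" (pixels), "camera_from_world" (4x4, takes a point from world to camera coordinates); the wrist camera has in their place "mount" (4x4, takes a point from camera to tool coordinates, whose origin is the TCP and whose axes are the flange's). Camera axes: x right, y up, looking along -z (the intrinsics and any distortion apply to the point x, -y, -z); pixel columns grow to the right and rows downward; lengths in m; the calibration is good to about 2 mm. A picture is of the moment at which its call begins: read the wrist's pose just before it.
- r.close_job(): hands the job in, once; it reports no verdict.
The state is a dict: "time_s": time; "joints": joint angles; "qd": joint speeds; "joint_torque": joint torques, N m; "tcp_pos": TCP position; "eef_rot": TCP orientation; "contact_force": force on the tool from outside, world axes, zero at the start; "moment": the same for the moment, N m; "gripper_width": finger opening in m.
Only numpy, scipy, OpenCV 4.12 (cv2) and the standard library are available. Lean on these libraries where they do the work, as an engineer would, in place of code of your own. Each camera call takes 0.05 s, during which the arm holds its last target.

### The job

The alignment is finished: park the four loose optics (large lens tube, small lens tube, square beamsplitter block, oblong detector block) on the round black pads, each standing upright and centred on the pad whose white outline has its own shape and size, with the two blocks turned to line up with their outlines. They are delicate, so set each one down on its pad, do not drop it, and leave the mirror mount and the small ceramic dish that stand among them where they are.

Things in the scene. Friction and masses are not known exactly. Their poses are not given: they have to be found in the camera images.
- lens_large_mid (a point): Large lens tube: a loose upright dark metal cylinder, 58 mm diameter, 50 mm tall, about 0.26 kg, with two thin bright bands and a glass lens in its top face. The point is its centre, 25 mm above its underside; z is its upward axis. It stands on the table.
- lens_small_mid (a point): Small lens tube: a loose upright dark metal cylinder like the large one but slim, 34 mm diameter, 56 mm tall, about 0.11 kg. The point is its centre, 28 mm above its underside; z is its upward axis. It stands on the table.
- splitter_mid (a point): Beamsplitter block: a loose dark metal cube, 44 mm each way, about 0.2 kg, with a bright round spot on top and round windows in its four sides. The point is its centre, 22 mm above its underside; x and y are square to its sides, z up. It stands on the table.
- detector_mid (a point): Detector block: a loose dark metal oblong block, 66 mm long (its x), 34 mm wide (its y), 48 mm tall, about 0.2 kg, with a bright plate on top. The point is its centre, 24 mm above its underside; z up. It stands on the table.
- pad_large: Pad for the large lens tube: fixed round black plate, 92 mm across and 6 mm thick, with a white line circle (58 mm inside, 66 mm outside) inlaid at the centre of its top. Origin at the centre of its underside (on the table); the top lies 6 mm above it. z up; its yaw does not matter.
- pad_small: Pad for the small lens tube: fixed round black plate, 92 mm across and 6 mm thick, with a white line circle (34 mm inside, 42 mm outside) inlaid at the centre of its top. Origin at the centre of its underside (on the table); the top lies 6 mm above it. z up; its yaw does not matter.
- pad_square: Pad for the beamsplitter block: fixed round black plate, 92 mm across and 6 mm thick, with a white line square (44 mm inside, 52 mm outside) inlaid at the centre of its top. Origin at the centre of its underside (on the table); the top lies 6 mm above it. z up, x and y square to the outline's sides; any of the four quarter turns of the block will do.
- pad_oblong: Pad for the detector block: fixed round black plate, 92 mm across and 6 mm thick, with a white line rectangle (66 x 34 mm inside, 74 x 42 mm outside) inlaid at the centre of its top. Origin at the centre of its underside (on the table); the top lies 6 mm above it. z up, x along the outline's long side; the block's long side goes along it, either way round.
- mirror: Mirror mount, a loose bystander to be left alone: dark foot plate 44 mm (x) by 54 mm (y), 10 mm thick, carrying an upright dark plate with a round mirror, 62 mm tall in all, 0.45 kg. Origin at the centre of its underside.
- dish: Open round blue ceramic dish, a loose bystander to be left alone: 72 mm across the rim, 24 mm tall, 0.2 kg. Origin at the centre of its underside.

How it is judged:
By the outcome, as a careful person would: the job done as asked, in the order asked, and still so for the second after the job is handed in, with the robot touching nothing.
It also fails if it takes over 120 s, if anything falls off the work surface, if the arm or the gripper's body presses on something with over 40 N, if the wrist force passes 120 N, or if a joint passes its speed limit or range.

## Working session

There is one attempt and no reset: what is moved stays moved. The work goes in short steps, Python scripts to look and compute and a tool call to move; the robot and the scene stay as the last step left them, time stands still between calls to the robot, and variables do not carry over. Pictures are saved under pics/ and viewed, and the job is handed in when it is done.

Besides the shell and the picture viewer there is one more tool, called after "Request:" as name([rows], argument=value, ...), one row to a line, values as JSON. apply_moves: Moves the arm, as the interface text tells. Its arguments: {"type":"object","properties":{"targets":{"type":"array","items":{"type":"array"}},"squeeze":{"type":"number"}},"required":["targets"]}

```bash
ls; mkdir -p pics
python3 - <<'E'
from plant import r
import cv2,numpy as np
print(r.get_state(), r.nose_length)
for n in("scene","top","wrist"):
    c=r.capture(n); cv2.imwrite(f"pics/{n}0.png",c["img"]); np.savez(f"{n}0.npz",**c)
    print(n,{k:(v if np.size(v)<20 else v.shape) for k,v in c.items()})
E
```

```text
pics
{'time_s': 0.0, 'joints': array([ 8.60635103e+01,  2.05921716e+01,  6.33516617e-01, -2.09529584e-02,
       -7.01365390e+01, -1.65071688e+01]), 'qd': array([-0.02063035, -0.10471438,  0.05610053, -0.0142021 , -0.02523611,
       -0.04860175]), 'joint_torque': array([ 3.24154826e-04, -5.82714415e+01,  2.93053883e+01,  6.99757263e+00,
        7.02723657e-03, -1.67411736e-04]), 'tcp_pos': array([0.23562157, 0.63203856, 0.24260979]), 'eef_rot': array([ 1.79903132e+02, -8.16552493e-03, -2.04507873e+01]), 'contact_force': array([ 0.54952589,  0.86890496, -0.10631272]), 'moment': array([-0.00494844,  0.0284954 ,  0.00345279]), 'gripper_width': 0.08754590240972984} 0.017
scene {'img': (480, 640, 3), 'z_map': (480, 640), 'fx': 518.9968538871383, 'fy': 518.9968538871383, 'cx': 325.57601580932237, 'cy': 245.1512206668416, 'camera_from_world': array([[-0.42885803,  0.90327943, -0.01292535,  0.21863549],
       [-0.66901987, -0.30795707,  0.6764428 ,  0.31690268],
       [ 0.60703641,  0.29874524,  0.73638175, -1.39635705],
       [ 0.        ,  0.        ,  0.        ,  1.        ]])}
top {
[... 215 characters left out ...]
03143509],
       [ 0.99560755,  0.02802696,  0.08933144, -0.53176653],
       [-0.08961344,  0.00897002,  0.99593623, -1.02793635],
       [ 0.        ,  0.        ,  0.        ,  1.        ]])}
wrist {'img': (480, 640, 3), 'z_map': (480, 640), 'fx': 430.01652066794327, 'fy': 430.01652066794327, 'cx': 316.67009550314623, 'cy': 229.23535186161678, 'mount': array([[-1.12191397e-05,  9.60050886e-01,  2.79825474e-01,
         7.75491785e-02],
       [ 9.99999261e-01,  3.50893048e-04, -1.16378271e-03,
         6.94123920e-04],
       [-1.21547944e-03,  2.79825255e-01, -9.60050181e-01,
        -1.41729669e-01],
       [ 0.00000000e+00,  0.00000000e+00,  0.00000000e+00,
         1.00000000e+00]])}
```

View pics/top0.png

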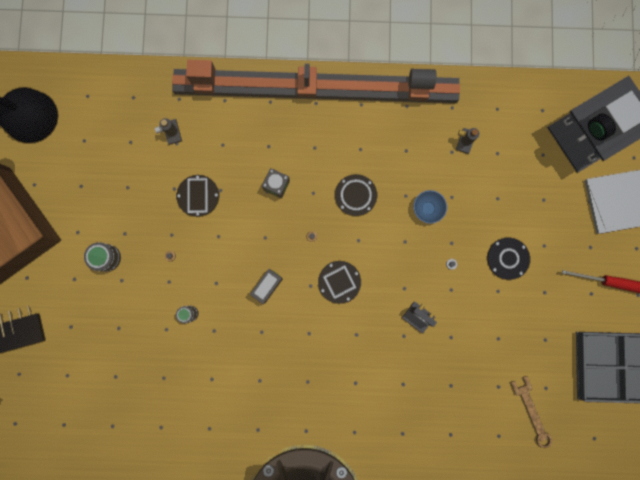

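View pics/scene0.png

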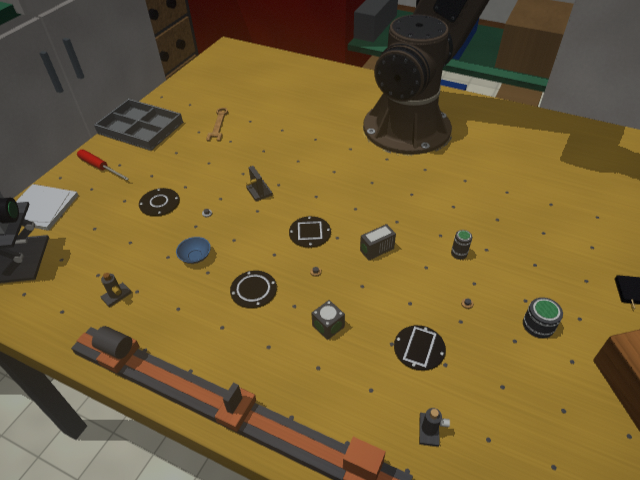

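View pics/wrist0.png

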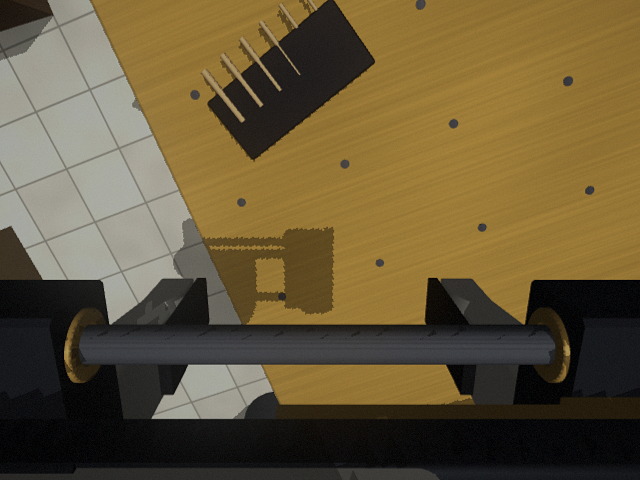

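The top picture shows the large lens at (100,257), the small lens at (185,314), the splitter at (276,182) and the detector at (265,287). The pads are oblong (197,195), large (356,195), square (340,282) and small (509,258). The dish is at (430,207) and the mirror at (419,317). Next I'll measure them.

```bash
cat > h.py <<'E'
import numpy as np,cv2
def world(c,T=None):
    z=c["z_map"]; v,u=np.mgrid[0:480,0:640]
    x=(u-c["cx"])/c["fx"]*z; y=(v-c["cy"])/c["fy"]*z
    P=np.stack([x,-y,-z],-1)
    T=np.linalg.inv(c["camera_from_world"]) if T is None else T
    return P@T[:3,:3].T+T[:3,3]
def ray(c,uv,h,T=None):
    T=np.linalg.inv(c["camera_from_world"]) if T is None else T
    uv=np.atleast_2d(uv).astype(float)
    d=np.stack([(uv[:,0]-c["cx"])/c["fx"],-(uv[:,1]-c["cy"])/c["fy"],-np.ones(len(uv))],-1)@T[:3,:3].T
    o=T[:3,3]; s=(h-o[2])/d[:,2]
    return o+d*s[:,None]
def proj(c,P):
    T=c["camera_from_world"]; q=np.atleast_2d(P)@T[:3,:3].T+T[:3,3]
    return np.stack([c["fx"]*q[:,0]/-q[:,2]+c["cx"],c["fy"]*-q[:,1]/-q[:,2]+c["cy"]],-1)
E
python3 - <<'E'
from h import *
appr={'LL':(100,257,.05),'SL':(185,314,.056),'SP':(276,182,.044),'DE':(265,287,.048),'PO':(197,195,.006),'PL':(356,195,.006),'PS':(340,282,.006),'PM':(509,258,.006),'mir':(419,317,.06),'dish':(430,207,.024),'k1':(311,237,.01),'k2':(170,256,.01),'k3':(452,264,.01)}
T=np.load("top0.npz");S=np.load("scene0.npz")
W={'top':world(T),'scene':world(S)}
for n,c in(('top',T),('scene',S)):
    tb=W[n][(W[n][...,2]<.004)&(W[n][...,2]>-.02)&(c["z_map"]>0)]
    print(n,"table z",np.median(tb[:,2]),np.std(tb[:,2]))
for k,(u,v,h) in appr.items():
    p=ray(T,(u,v),h)[0]
    for n in W:
        w=W[n]; m=(np.hypot(w[...,0]-p[0],w[...,1]-p[1])<.055)&(w[...,2]>.5*h if h>.01 else w[...,2]>.003)&(w[...,2]<.15)
        q=w[m]
        if len(q)<5: print(k,n,len(q),p); continue
        zt=np.percentile(q[:,2],95); t=q[q[:,2]>zt-.006]
        r=cv2.minAreaRect((t[:,:2]*1000).astype(np.float32))
        print(k,n,len(q),'ray',p.round(3),'ztop',zt.round(4),'n',len(t),'mean',t[:,:2].mean(0).round(4),'rect',np.round(r[0],1),np.round(r[1],1),round(r[2],1))
E
```

```text
top table z -0.0010472661813483164 0.0020140237369106855
scene table z -0.00038623457488295987 0.0020347114803758483
LL top 746 ray [0.496 0.427 0.05 ] ztop 0.0531 n 574 mean [0.4973 0.4321] rect [496.8 431.9] [55.1 57.2] 2.7
LL scene 953 ray [0.496 0.427 0.05 ] ztop 0.0528 n 675 mean [0.5005 0.4316] rect [498.7 431.3] [57.4 56.3] 61.5
SL top 273 ray [0.386 0.248 0.056] ztop 0.0591 n 207 mean [0.3851 0.2506] rect [384.9 250.9] [32.1 32.1] 28.6
SL scene 314 ray [0.386 0.248 0.056] ztop 0.059 n 163 mean [0.3884 0.2501] rect [386.5 249.5] [33.5 32. ] 11.2
SP top 501 ray [0.662 0.077 0.044] ztop 0.0461 n 403 mean [0.6638 0.0793] rect [663.4  79.3] [44.  44.4] 66.4
SP scene 700 ray [0.662 0.077 0.044] ztop 0.0459 n 504 mean [0.6665 0.0793] rect [665.5  78.5] [45.4 44.7] 67.7
DE top 575 ray [0.444 0.091 0.048] ztop 0.0506 n 495 mean [0.446  0.0907] rect [446.1  90.9] [33.9 65.4] 55.6
DE scene 632 ray [0.444 0.091 0.048] ztop 0.0501 n 410 mean [0.4496 0.0905] rect [447.6  89.4] [38.  66.7] 57.5
PO top 1202 ray [0.637 0.248 0.006] ztop 0.0083 n 1202 mean [0.6354 0.2477] rect [636.2 247.9] [9
[... 1294 characters left out ...]
3] [70.6 70.1] 27.4
k1 top 80 ray [0.553 0.002 0.01 ] ztop 0.0112 n 33 mean [0.5562 0.0006] rect [ 5.575e+02 -4.000e-01] [13.4 17. ] 2.2
k1 scene 90 ray [0.553 0.002 0.01 ] ztop 0.0123 n 30 mean [5.578e-01 5.000e-04] rect [558.8   1.2] [14.9 11. ] 63.0
k2 top 91 ray [0.504 0.298 0.01 ] ztop 0.0133 n 26 mean [0.505  0.2995] rect [503.2 298.4] [15.3 10.5] 37.8
k2 scene 90 ray [0.504 0.298 0.01 ] ztop 0.012 n 33 mean [0.5074 0.2994] rect [508.4 299.5] [20.5 10.7] 9.4
k3 top 90 ray [ 0.504 -0.299  0.01 ] ztop 0.0116 n 34 mean [ 0.5054 -0.2979] rect [ 522.3 -287.4] [61.4 12.1] 33.9
k3 scene 84 ray [ 0.504 -0.299  0.01 ] ztop 0.0114 n 29 mean [ 0.5066 -0.2999] rect [ 498.3 -308.7] [44.4 18. ] 48.7
```

Run:
```python
import numpy as np,cv2
c=np.load("top0.npz")["img"]
cv2.imwrite("pics/tc.png",cv2.resize(c[150:350,70:370],None,fx=2.6,fy=2.6,interpolation=cv2.INTER_CUBIC))
```

```text
(no output)
```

View pics/tc.png

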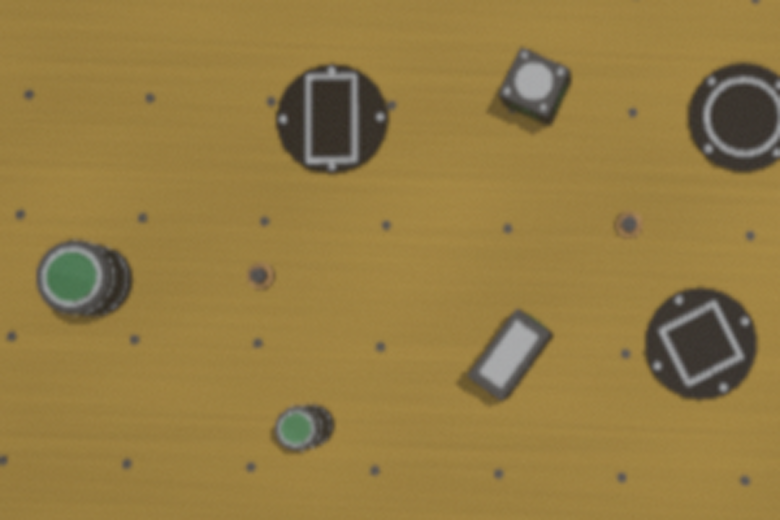

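```bash
cat >> h.py <<'E'
def outline(c,ctr,rad=.046,T=None,h=.006,circ=False):
    """white outline on the pad near world ctr; -> rect in mm of the filled blob at plane h"""
    img=c["img"]; g=cv2.cvtColor(img,cv2.COLOR_BGR2HSV)
    v,u=np.mgrid[0:480,0:640]; w=ray(c,np.stack([u.ravel(),v.ravel()],-1),h,T)[:,:2].reshape(480,640,2)
    m=(np.hypot(w[...,0]-ctr[0],w[...,1]-ctr[1])<rad)&(g[...,2]>95)&(g[...,1]<80)
    n,lab,st,ce=cv2.connectedComponentsWithStats(m.astype(np.uint8))
    k=1+np.argmax(st[1:,4]); pts=w[lab==k]
    r=cv2.minAreaRect((pts*1000).astype(np.float32)); 
    return r,(pts.max(0)+pts.min(0))/2*1000,len(pts)
E
python3 - <<'E'
from h import *
for n in('top','scene'):
    c=np.load(n+"0.npz")
    for k,p in dict(PO=(.637,.248),PL=(.647,-.092),PS=(.4595,-.062),PM=(.5195,-.421)).items():
        if n=='scene': p=(p[0]+.003,p[1])
        print(n,k,outline(c,p))
E
```

```text
top PO (((636.9683837890625, 248.151611328125), (86.81102752685547, 42.80873489379883), 2.694882392883301), array([636.98450503, 248.1478515 ]), 314)
top PL (((647.96435546875, -91.32060241699219), (67.62144470214844, 66.67790985107422), 1.0284115076065063), array([648.00317249, -91.36180869]), 292)
top PS (((460.0549011230469, -60.53853988647461), (53.78961181640625, 54.06024169921875), 28.097288131713867), array([460.53105966, -60.27411022]), 283)
top PM (((520.3331909179688, -421.5369567871094), (41.63023376464844, 43.088478088378906), 45.63326644897461), array([ 520.31350891, -421.53221001]), 163)
scene PO (((636.8646240234375, 246.77976989746094), (83.54540252685547, 42.09423828125), 2.981633186340332), array([636.88074592, 246.90391376]), 273)
scene PL (((647.8350830078125, -93.52432250976562), (63.96208953857422, 65.8880386352539), 81.25104522705078), array([647.90331734, -93.76639902]), 188)
scene PS (((459.1936950683594, -62.46177291870117), (54.04212188720703, 50.69231414794922), 27.457178115844727), array([459.13994611, -63.24431288]), 142)
scene PM (((520.105224609375, -424.1800537109375), (37.59334182739258, 41.28256607055664), 24.60633659362793), array([ 520.36895269, -424.87789339]), 68)
```

Request:
apply_moves([
  [[1, 0, 0], [0, 0, -0.85], 87],
  [[1, 0.5, 0], [0, 0, -0.85], 87],
  [[1, 1, 0], [0, 0, -0.85], 87],
  [[1, 1, 0], [0, 0, 0], 87],
  [[1, 1, 0], [0, 0, 0], 87],
], squeeze=20)

```text
time_s: 0.65
tcp_pos: [0.4092, 0.4809, 0.2401]
eef_rot: [179.7, 0.1, 1.3]
contact_force: [1.3, 1.0, -0.3]
gripper_width: 0.0871
```

Request:
apply_moves([
  [[0.75, 0.4, 0], [0, 0, 0.16], 87],
  [[0.75, 0.4, 0], [0.04, 0, 0], 87],
  [[0.5, 0.3, 0], [0, 0, 0], 87],
  [[0, 0, 0], [0, 0, 0], 87],
])

```text
time_s: 1.05
tcp_pos: [0.4957, 0.4297, 0.2395]
eef_rot: [180.0, 0.2, -0.4]
contact_force: [0.2, 0.3, -0.3]
gripper_width: 0.0867
```

```bash
cat >> h.py <<'E'
from scipy.spatial.transform import Rotation as Ro
def wpose(s):
    T=np.eye(4);T[:3,:3]=Ro.from_euler('xyz',s["eef_rot"],degrees=True).as_matrix();T[:3,3]=s["tcp_pos"];return T
def snap(name):
    from plant import r
    s=r.get_state(); c=r.capture("wrist"); T=wpose(s)@c["mount"]
    cv2.imwrite(f"pics/{name}.png",c["img"]); np.savez(f"{name}.npz",T=T,**c)
    print("tcp",np.round(s["tcp_pos"],4),"rot",np.round(s["eef_rot"],2),"f",np.round(s["contact_force"],1),"t",s["time_s"],"w",s["gripper_width"])
    return c,T
def top(c,T,ctr,h,rad=.055):
    w=world(c,T); m=(np.hypot(w[...,0]-ctr[0],w[...,1]-ctr[1])<rad)&(abs(w[...,2]-h)<.006)&(c["z_map"]>0)
    q=w[m]; print("top n",len(q),"z",np.median(q[:,2]).round(4)); mm=m.astype(np.uint8)
    n,lab,st,ce=cv2.connectedComponentsWithStats(mm); k=1+np.argmax(st[1:,4])
    vv,uu=np.nonzero(lab==k); p=ray(c,np.stack([uu,vv],-1),h,T)[:,:2]*1000
    r=cv2.minAreaRect(p.astype(np.float32)); print("rect",np.round(r[0],1),np.round(r[1],1),round(r[2],1),"bbox",((p.max(0)+p.min(0))/2).round(1),np.ptp(p,axis=0).round(1),"mean",p.mean(0).round(1))
    tb=w[(abs(w[...,2])<.004)&(c["z_map"]>0)]; print("table",np.median(tb[:,2]).round(4))
E
python3 - <<'E'
from h import *
c,T=snap("w1"); top(c,T,(.497,.432),.05)
E
```

```text
tcp [0.4957 0.4297 0.2395] rot [ 1.7998e+02  1.6000e-01 -3.5000e-01] f [ 0.2  0.3 -0.3] t 1.05 w 0.08666570951728539
top n 4158 z 0.0519
rect [498.9 430.9] [56.9 57.9] 89.6 bbox [498.9 430.9] [58.  56.9] mean [499.5 431.1]
table 0.0008
```

View pics/w1.png

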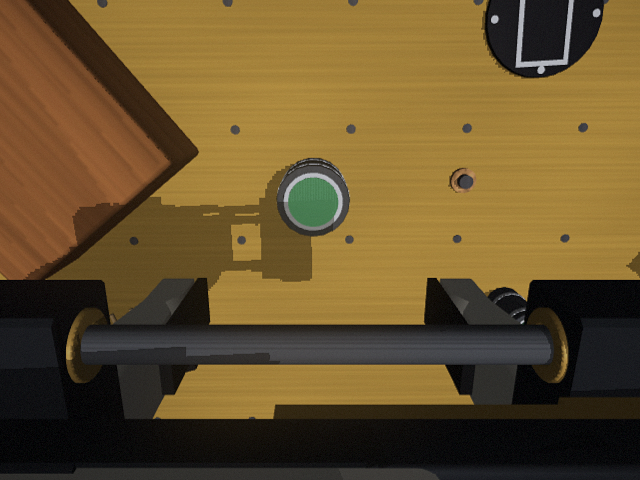

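Run:
```python
from h import *
c=np.load("w1.npz"); w=world(c,c["T"])
m=(w[...,2]>.03)&(c["z_map"]>0)&(w[...,2]<.15); m[270:]=0
q=w[m]; q=q[q[:,1]>.47]
d=np.maximum(abs(q[:,0]-.498)-.039,0); print(q[:,2].max(),"nearest y in the body strip",q[d==0][:,1].min() if (d==0).any() else None)
for z in(.03,.06,.08,.1): 
    s=q[q[:,2]>z]; 
    if len(s): print(z,s[s[:,1].argmin()], s[np.hypot(s[:,0]-.498,s[:,1]-.431).argmin()])
```

```text
0.08332355320872992 nearest y in the body strip 0.5300187749273182
0.03 [0.53361343 0.53001877 0.0417724 ] [0.53268115 0.53009146 0.06455055]
0.06 [0.53306476 0.53002011 0.0782379 ] [0.53268115 0.53009146 0.06455055]
0.08 [0.53195111 0.53087408 0.08026548] [0.53195111 0.53087408 0.08026548]
```

Request:
apply_moves([
  [[0, 0, 0.5], [0, 0, -0.94], 87],
  [[0, 0, 0.5], [0, 0, -0.94], 87],
  [[0, 0, 0.5], [0, 0, -0.94], 87],
  [[0, 0, 0.5], [0, 0, -0.94], 87],
  [[0, 0, 0], [0, 0, 0], 87],
])

```text
time_s: 1.6
tcp_pos: [0.4913, 0.4328, 0.1572]
eef_rot: [-179.9, 0.1, 31.0]
contact_force: [-0.1, -0.0, -0.6]
gripper_width: 0.0871
```

Request:
apply_moves([
  [[0.12, 0.12, 0.2], [0, 0, 0.06], 87],
  [[0, 0, 1], [0, 0, 0], 87],
  [[0, 0, 0.6], [0, 0, 0], 87],
  [[0, 0, 0], [0, 0, 0], 87],
])

```text
time_s: 2.0
tcp_pos: [0.499, 0.4349, 0.0871]
eef_rot: [-179.7, -0.2, 29.8]
contact_force: [0.6, 0.2, -0.9]
gripper_width: 0.087
```

Request:
apply_moves([
  [[-0.07, 0.07, 0.4], [0, 0, 0], 87],
  [[0, 0, 0.7], [0, 0, 0], 87],
  [[0, 0, 0.35], [0, 0, 0], 87],
  [[0, 0, 0], [0, 0, 0], 87],
])

```text
time_s: 2.4
tcp_pos: [0.5012, 0.4351, 0.0339]
eef_rot: [-179.6, -0.7, 29.4]
contact_force: [0.3, -0.2, -0.8]
gripper_width: 0.0866
```

```bash
cat > go.py <<'E'
import sys
from h import *
from plant import r
def go(x,y,z,yaw):
    s=r.get_state(); T=wpose(s); R=T[:3,:3]
    Rt=Ro.from_euler('xyz',[180,0,yaw],degrees=True).as_matrix()
    print("t %.2f"%s["time_s"],"tcp",np.round(s["tcp_pos"],4),np.round(s["eef_rot"],1),"w %.4f"%s["gripper_width"],"f",np.round(s["contact_force"],1))
    print("shift",np.round(R.T@(np.array([x,y,z])-T[:3,3])/.04,2),"turn",np.round(Ro.from_matrix(R.T@Rt).as_rotvec(degrees=True)/8,2))
if len(sys.argv)>4: go(*map(float,sys.argv[1:5]))
E
python3 go.py .498 .431 .027 30
```

```text
t 2.40 tcp [0.5012 0.4351 0.0339] [-179.6   -0.7   29.4] w 0.0866 f [ 0.3 -0.2 -0.8]
shift [-0.12  0.05  0.17] turn [-0.05 -0.08 -0.08]
```

Request:
apply_moves([
  [[-0.12, 0.05, 0.16], [-0.05, -0.08, -0.08], 87],
  [[0, 0, 0], [0, 0, 0], 87],
])

```text
time_s: 2.6
tcp_pos: [0.4988, 0.4321, 0.0296]
eef_rot: [-180.0, -0.1, 30.0]
contact_force: [0.7, -0.5, -0.6]
gripper_width: 0.0868
```

```bash
python3 go.py .498 .431 .027 30
```

```text
t 2.60 tcp [0.4988 0.4321 0.0296] [-1.8e+02 -1.0e-01  3.0e+01] w 0.0868 f [ 0.7 -0.5 -0.6]
shift [-0.03  0.01  0.07] turn [-0.   -0.02  0.  ]
```

Request:
apply_moves([
  [[-0.03, 0.01, 0.04], [0, 0, 0], 65],
  [[0, 0, 0], [0, 0, 0], 50],
  [[0, 0, 0], [0, 0, 0], 50],
  [[0, 0, 0], [0, 0, 0], 50],
  [[0, 0, 0], [0, 0, 0], 50],
], squeeze=20)

```text
time_s: 3.1
tcp_pos: [0.4989, 0.4325, 0.0311]
eef_rot: [-179.9, -0.4, 30.0]
contact_force: [-0.2, -0.2, -1.4]
gripper_width: 0.0575
```

Request:
apply_moves([
  [[0, 0, 0], [0, 0, 0], 45],
  [[0, 0, -0.3], [0, 0, 0], 45],
  [[0, 0, -0.7], [0, 0, 0], 45],
  [[0, 0, -1], [0, 0, 0], 45],
  [[0, 0, -0.6], [0, 0, 0], 45],
])

```text
time_s: 3.6
tcp_pos: [0.4962, 0.4289, 0.1344]
eef_rot: [179.8, 0.2, 30.0]
contact_force: [0.8, 0.3, -2.6]
gripper_width: 0.0578
```

```bash
python3 go.py .648 -.092 .15 30; python3 -c "
from h import *
snap('w2')"
```

```text
t 3.60 tcp [0.4962 0.4289 0.1344] [179.8   0.2  30. ] w 0.0578 f [ 0.8  0.3 -2.6]
shift [-3.21 13.18 -0.34] turn [ 0.02  0.03 -0.01]
tcp [0.4962 0.4289 0.1344] rot [179.84   0.25  29.96] f [ 0.8  0.3 -2.6] t 3.6 w 0.05775268459581834
```

View pics/w2.png

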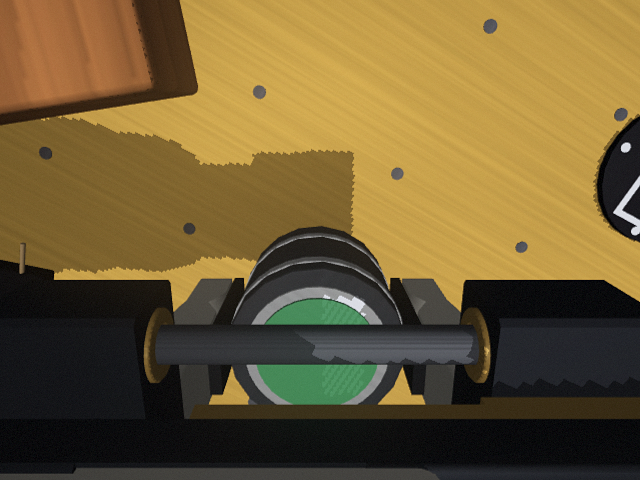

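```bash
cat >> h.py <<'E'
def inhand(c,h,lo,hi,box):
    """circle fit of the green glass in tool plane z=h (tool frame)"""
    g=cv2.cvtColor(c["img"],cv2.COLOR_BGR2HSV); m=cv2.inRange(g,lo,hi); k=np.zeros_like(m); u0,v0,u1,v1=box; k[v0:v1,u0:u1]=1; m=m*k
    cs,_=cv2.findContours(m,cv2.RETR_EXTERNAL,cv2.CHAIN_APPROX_NONE)
    p=np.concatenate([x[:,0] for x in cs if len(x)>30]); hu=cv2.convexHull(p)[:,0]
    P=ray(c,hu,h,c["mount"])[:,:2]*1000
    (cx,cy),R=cv2.minEnclosingCircle(P.astype(np.float32)); print("in hand, tool mm",round(cx,1),round(cy,1),"R",round(R,1),"bbox",P.min(0).round(1),P.max(0).round(1))
E
python3 - <<'E'
from h import *
c=np.load("w2.npz"); inhand(c,-.019,(40,60,60),(80,255,255),(200,270,440,410))
c=np.load("w1.npz");g=cv2.cvtColor(c["img"],cv2.COLOR_BGR2HSV);m=cv2.inRange(g,(40,60,60),(80,255,255)); v,u=np.nonzero(m[150:250,250:370]);p=ray(c,np.stack([u+250,v+150],-1),.05,c["T"])*1000
print("green in w1",p.min(0),p.max(0))
E
```

```text
in hand, tool mm -2.3 2.1 R 20.4 bbox [-21.1 -17.5] [18.  21.6]
green in w1 [478.30335436 411.90253038  50.        ] [517.05787247 450.59645656  50.        ]
```

Request:
apply_moves([
  [[-0.3, 0.8, -0.2], [0, 0, 0.8], 45],
  [[-0.3, 0.9, -0.2], [0, 0, 0.8], 45],
  [[-0.1, 1, -0.1], [0, 0, 0.8], 45],
  [[0.1, 1, 0], [0, 0, 0.8], 45],
  [[0.25, 1, 0], [0, 0, 0.5], 45],
])

```text
time_s: 4.15
tcp_pos: [0.5376, 0.2407, 0.1638]
eef_rot: [-179.8, -0.3, -0.3]
contact_force: [0.6, 0.8, -1.2]
gripper_width: 0.0574
```

Request:
apply_moves([
  [[0.5, 1, 0], [0, 0, 0], 45],
  [[0.5, 1, 0], [0, 0, 0], 45],
  [[0.5, 1, 0], [0, 0, 0], 45],
  [[0.5, 1, 0], [0, 0, 0], 45],
  [[0.3, 1, 0], [0, 0, 0], 45],
])

```text
time_s: 4.65
tcp_pos: [0.6295, 0.0317, 0.1671]
eef_rot: [-179.7, -0.4, -0.3]
contact_force: [0.6, 0.2, -2.4]
gripper_width: 0.0581
```

```bash
python3 go.py .648 -.092 .16 0; python3 -c "
from h import *
c,T=snap('w3')
print(outline(c,(.648,-.092),T=T))"
```

```text
t 4.65 tcp [0.6295 0.0317 0.1671] [-179.7   -0.4   -0.3] w 0.0581 f [ 0.6  0.2 -2.4]
shift [0.48 3.09 0.16] turn [-0.04 -0.05 -0.04]
tcp [0.6295 0.0317 0.1671] rot [-179.66   -0.4    -0.34] f [ 0.6  0.2 -2.4] t 4.65 w 0.05809167739593882
(((649.46826171875, -94.21429443359375), (66.58662414550781, 65.92313385009766), 7.289700508117676), array([649.22343038, -94.39281482]), 1721)
```

View pics/w3.png

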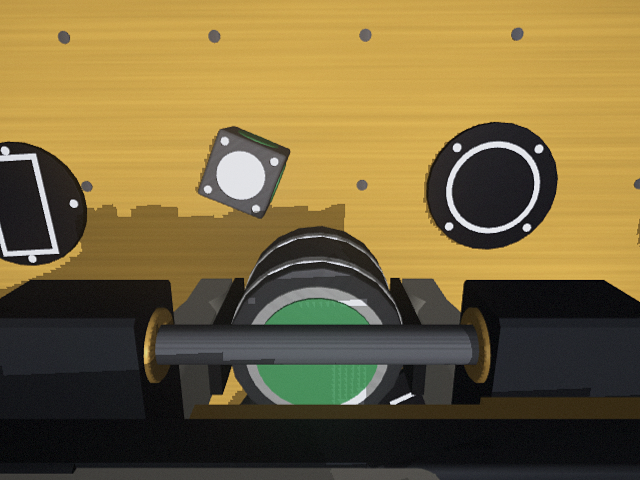

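Request:
apply_moves([
  [[0.2, 0.8, 0], [0, 0, 0], 45],
  [[0.2, 0.8, 0.2], [-0.04, -0.05, -0.04], 45],
  [[0.1, 0.8, 0.4], [0, 0, 0], 45],
  [[0, 0.5, 0.4], [0, 0, 0], 45],
  [[0, 0, 0.3], [0, 0, 0], 45],
])

```text
time_s: 5.2
tcp_pos: [0.6505, -0.0977, 0.1171]
eef_rot: [179.9, -0.2, -0.4]
contact_force: [-1.1, -0.4, -3.9]
gripper_width: 0.0574
```

```bash
python3 go.py .650 -.0925 .04 0
```

```text
t 5.20 tcp [ 0.6505 -0.0977  0.1171] [179.9  -0.2  -0.4] w 0.0574 f [-1.1 -0.4 -3.9]
shift [-0.02 -0.13  1.93] turn [ 0.01 -0.02 -0.05]
```

Request:
apply_moves([
  [[-0.02, -0.13, 0.6], [0, 0, -0.05], 45],
  [[0, 0, 0.6], [0, 0, 0], 45],
  [[0, 0, 0.3], [0, 0, 0], 45],
  [[0, 0, 0], [0, 0, 0], 45],
])

```text
time_s: 5.6
tcp_pos: [0.6486, -0.0924, 0.0546]
eef_rot: [180.0, -0.0, -0.1]
contact_force: [-0.7, 0.4, -3.1]
gripper_width: 0.0576
```

```bash
python3 go.py .650 -.0925 .04 0
```

```text
t 5.60 tcp [ 0.6486 -0.0924  0.0546] [ 1.8e+02 -0.0e+00 -1.0e-01] w 0.0576 f [-0.7  0.4 -3.1]
shift [0.03 0.   0.36] turn [ 0.01 -0.   -0.02]
```

Request:
apply_moves([
  [[0.03, 0, 0.15], [0, 0, -0.02], 45],
  [[0, 0, 0.15], [0, 0, 0], 45],
  [[0, 0, 0], [0, 0, 0], 45],
])

```text
time_s: 5.9
tcp_pos: [0.6515, -0.0914, 0.0442]
eef_rot: [180.0, -0.2, 0.1]
contact_force: [-1.3, -0.5, -2.9]
gripper_width: 0.0575
```

```bash
python3 go.py .650 -.0925 .037 0
```

```text
t 5.90 tcp [ 0.6515 -0.0914  0.0442] [ 1.8e+02 -2.0e-01  1.0e-01] w 0.0575 f [-1.3 -0.5 -2.9]
shift [-0.04  0.03  0.18] turn [ 0.01 -0.03  0.02]
```

Request:
apply_moves([
  [[-0.04, 0.03, 0.08], [0, -0.03, 0], 45],
  [[0, 0, 0.05], [0, 0, 0], 45],
  [[0, 0, 0], [0, 0, 0], 45],
])

```text
time_s: 6.2
tcp_pos: [0.6508, -0.0925, 0.0402]
eef_rot: [180.0, -0.1, 0.2]
contact_force: [0.1, 0.5, -1.2]
gripper_width: 0.0576
```

```bash
python3 go.py .650 -.0925 .037 0;python3 -c "
from h import *
c,T=snap('w4')"
```

```text
t 6.20 tcp [ 0.6508 -0.0925  0.0402] [ 1.8e+02 -1.0e-01  2.0e-01] w 0.0576 f [ 0.1  0.5 -1.2]
shift [-0.02 -0.    0.08] turn [ 0.   -0.01  0.02]
tcp [ 0.6508 -0.0925  0.0402] rot [ 1.7996e+02 -9.0000e-02  1.6000e-01] f [ 0.1  0.5 -1.2] t 6.2 w 0.05760647447273664
```

View pics/w4.png

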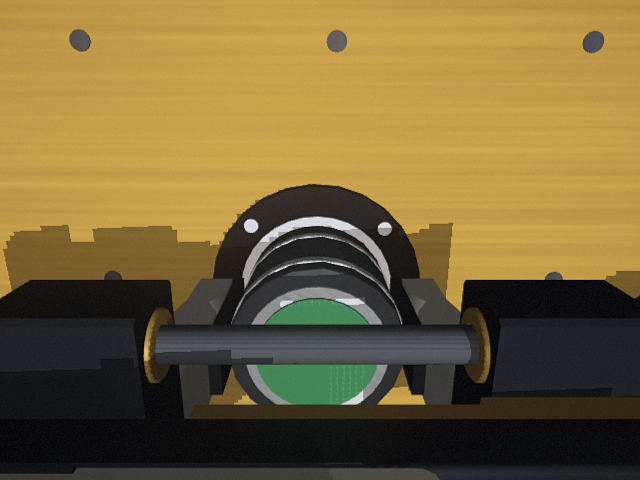

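```bash
python3 -c "
from h import *
c=np.load('w4.npz')
print(c['img'][205:240,316:320].mean((1,2)).round())
p=ray(c,[(318,184),(318,216),(318,227)],.006,c['T'])*1000;print(p)
print(ray(c,[(318,227)],.009,c['T'])*1000)
print(ray(c,[(243,280),(392,280)],.006,c['T'])*1000)"
```

```text
[ 43.  44.  43.  44.  42.  44.  44.  42.  44.  39.  36. 118. 224. 221.
 220. 220. 218. 219. 219. 223. 205.  38.  32.  36.  33.  32.  31.  42.
  70.  75. 118. 178.  45.  33.  33.]
[[696.15429867 -94.52165069   6.        ]
 [682.49369269 -94.57203752   6.        ]
 [677.66184213 -94.58985969   6.        ]]
[[678.51522622 -94.57287459   9.        ]]
[[ 653.2696992   -61.58510198    6.        ]
 [ 653.4099656  -127.35281546    6.        ]]
```

Request:
apply_moves([
  [[0, 0, 0.05], [0, 0, 0], 45],
  [[0, 0, 0.04], [0, 0, 0], 45],
  [[0, 0, 0], [0, 0, 0], 45],
])

```text
time_s: 6.55
tcp_pos: [0.6512, -0.0926, 0.0371]
eef_rot: [180.0, -0.2, 0.2]
contact_force: [-0.0, -1.5, -3.0]
gripper_width: 0.0575
```

Request:
apply_moves([
  [[0, 0, 0.04], [0, 0, 0], 45],
  [[0, 0, 0.02], [0, 0, 0], 45],
])

```text
time_s: 6.75
tcp_pos: [0.6513, -0.0926, 0.0371]
eef_rot: [179.9, -0.2, 0.2]
contact_force: [-1.7, 0.3, 2.0]
gripper_width: 0.0577
```

Request:
apply_moves([
  [[0, 0, 0], [0, 0, 0], 70],
  [[0, 0, 0], [0, 0, 0], 87],
  [[0, 0, 0], [0, 0, 0], 87],
  [[0, 0, -0.5], [0, 0, 0], 87],
  [[0, 0, -1], [0, 0, 0], 87],
])

```text
time_s: 7.25
tcp_pos: [0.6483, -0.0928, 0.0927]
eef_rot: [179.9, 0.3, 0.2]
contact_force: [0.9, -0.6, -0.0]
gripper_width: 0.086
```

Request:
apply_moves([
  [[0, 0, -1], [0, 0, 0], 87],
  [[0, 0, -1], [0, 0, 0], 87],
  [[-0.6, -0.9, -0.6], [0, 0, 0], 87],
  [[-0.8, -1, -0.3], [0, 0, 0], 87],
  [[-0.8, -1, 0], [0, 0, 0], 87],
])

```text
time_s: 7.75
tcp_pos: [0.5647, 0.0215, 0.2168]
eef_rot: [179.9, -0.1, -0.2]
contact_force: [1.0, 1.8, 0.3]
gripper_width: 0.0869
```

```bash
python3 go.py .386 .2505 .24 0; python3 -c "
from plant import r
from h import *
c=r.capture('top');np.savez('top1.npz',**c)
cv2.imwrite('pics/top1.png',cv2.resize(c['img'][150:350,250:550],None,fx=2.6,fy=2.6,interpolation=cv2.INTER_CUBIC))
snap('w5')"
```

```text
t 7.75 tcp [0.5647 0.0215 0.2168] [ 1.799e+02 -1.000e-01 -2.000e-01] w 0.0869 f [1.  1.8 0.3]
shift [-4.49 -5.71 -0.6 ] turn [ 0.01 -0.02 -0.03]
tcp [0.5603 0.0257 0.2164] rot [-1.7999e+02 -5.0000e-02 -1.1000e-01] f [-8.5  2.5 -3.5] t 7.8 w 0.08687095689467114
```

View pics/top1.png

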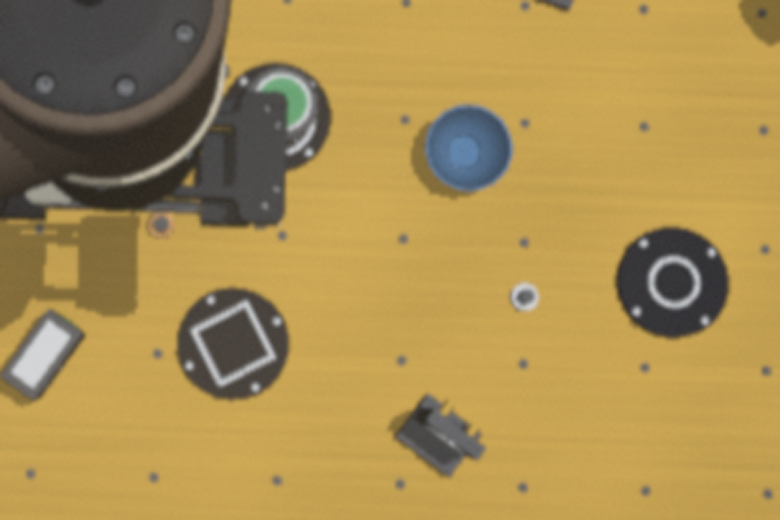

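View pics/w5.png

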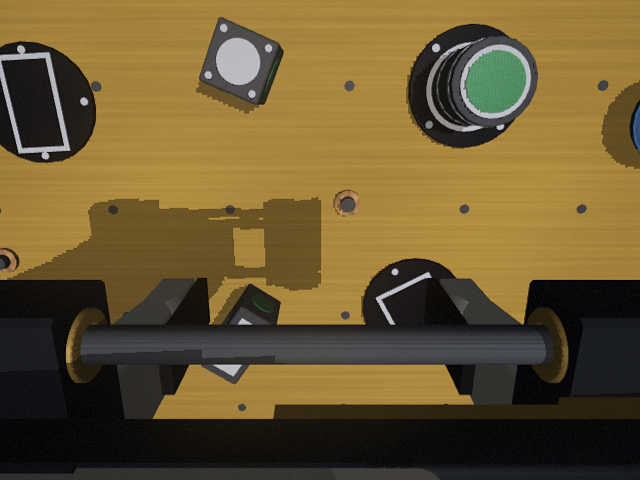

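The large tube stands upright inside its ring, at (490,82) in the wrist view. Next is the small tube.

Request:
apply_moves([
  [[-0.75, -0.9, 0], [0, 0, 0], 87],
  [[-0.8, -1, 0], [0, 0, 0], 87],
  [[-0.8, -1, 0], [0, 0, 0], 87],
  [[-0.8, -1, 0], [0, 0, 0], 87],
  [[-0.8, -1, 0], [0, 0, 0], 87],
])

```text
time_s: 8.35
tcp_pos: [0.4068, 0.2168, 0.2157]
eef_rot: [180.0, -0.2, -0.3]
contact_force: [0.9, 1.0, 0.9]
gripper_width: 0.0871
```

```bash
python3 go.py .386 .2505 .2 0
```

```text
t 8.35 tcp [0.4068 0.2168 0.2157] [180.   -0.2  -0.3] w 0.0871 f [0.9 1.  0.9]
shift [-0.52 -0.84  0.39] turn [ 0.   -0.02 -0.03]
```

Request:
apply_moves([
  [[-0.3, -0.5, 0.2], [0, 0, -0.03], 87],
  [[-0.15, -0.3, 0.2], [0, 0, 0], 87],
  [[0, 0, 0], [0, 0, 0], 87],
])

```text
time_s: 8.65
tcp_pos: [0.3854, 0.2541, 0.2004]
eef_rot: [-179.8, -0.3, 0.4]
contact_force: [0.6, -0.1, -0.1]
gripper_width: 0.0868
```

```bash
python3 -c "
from h import *
c,T=snap('w6');top(c,T,(.3855,.2503),.056,.04)"; python3 go.py .3855 .2503 .032 0
```

```text
tcp [0.3854 0.2541 0.2004] rot [-179.81   -0.31    0.37] f [ 0.6 -0.1 -0.1] t 8.65 w 0.08681472031832121
top n 1858 z 0.0579
rect [386.9 249.2] [33.5 34. ] 74.2 bbox [387.2 249.2] [34.8 33.1] mean [387.2 249.2]
table 0.0007
t 8.70 tcp [0.3859 0.2536 0.2009] [-179.8   -0.3    0.4] w 0.0870 f [0.4 0.2 0.7]
shift [-0.03  0.1   4.22] turn [-0.02 -0.04  0.04]
```

View pics/w6.png

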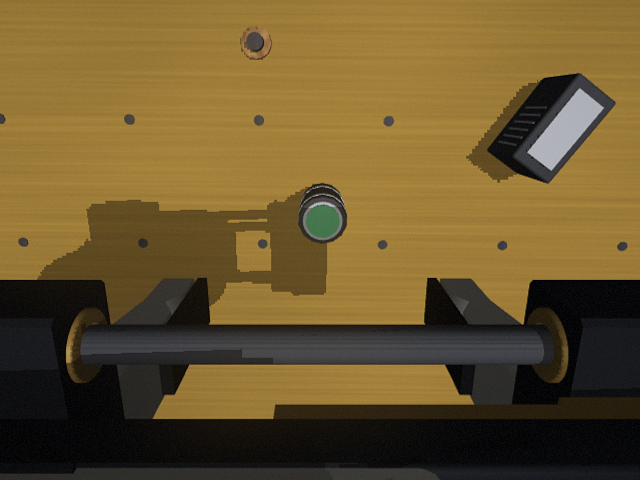

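The small tube is at (322,215). I'll descend.

Request:
apply_moves([
  [[0, 0.08, 0.7], [-0.02, -0.04, 0.04], 80],
  [[0, 0, 1], [0, 0, 0], 80],
  [[0, 0, 1], [0, 0, 0], 80],
  [[0, 0, 0.6], [0, 0, 0], 80],
  [[0, 0, 0], [0, 0, 0], 80],
])

```text
time_s: 9.2
tcp_pos: [0.3909, 0.25, 0.0684]
eef_rot: [-179.7, -0.3, -0.1]
contact_force: [-0.0, 0.2, 1.0]
gripper_width: 0.0799
```

```bash
python3 go.py .3865 .250 .031 0
```

```text
t 9.20 tcp [0.3909 0.25   0.0684] [-1.797e+02 -3.000e-01 -1.000e-01] w 0.0799 f [-0.   0.2  1. ]
shift [-0.12  0.01  0.93] turn [-0.04 -0.04 -0.01]
```

Request:
apply_moves([
  [[-0.12, 0.01, 0.4], [-0.04, -0.04, 0], 80],
  [[0, 0, 0.5], [0, 0, 0], 80],
  [[0, 0, 0], [0, 0, 0], 80],
])

```text
time_s: 9.5
tcp_pos: [0.3892, 0.2497, 0.0346]
eef_rot: [-179.9, -0.1, -0.2]
contact_force: [0.1, -0.4, 0.7]
gripper_width: 0.0802
```

```bash
python3 go.py .3865 .250 .031 0
```

```text
t 9.50 tcp [0.3892 0.2497 0.0346] [-1.799e+02 -1.000e-01 -2.000e-01] w 0.0802 f [ 0.1 -0.4  0.7]
shift [-0.07 -0.01  0.09] turn [-0.01 -0.01 -0.03]
```

Request:
apply_moves([
  [[-0.07, 0, 0.06], [0, 0, 0], 60],
  [[0, 0, 0], [0, 0, 0], 40],
  [[0, 0, 0], [0, 0, 0], 25],
  [[0, 0, 0], [0, 0, 0], 25],
  [[0, 0, 0], [0, 0, 0], 25],
], squeeze=15)

```text
time_s: 10.0
tcp_pos: [0.3889, 0.2518, 0.0373]
eef_rot: [-179.6, -0.4, -0.2]
contact_force: [0.7, 0.0, -0.2]
gripper_width: 0.0458
```

Request:
apply_moves([
  [[0, 0, 0], [0, 0, 0], 25],
  [[0, 0, -0.2], [0, 0, 0], 25],
  [[0, 0, -0.7], [0, 0, 0], 25],
  [[0, 0, -1], [0, 0, 0], 25],
  [[0, 0, -1], [0, 0, 0], 25],
])

```text
time_s: 10.5
tcp_pos: [0.3853, 0.2474, 0.1532]
eef_rot: [179.8, 0.1, -0.3]
contact_force: [0.7, 1.3, -1.4]
gripper_width: 0.0338
```

The fingers closed late while the lift had begun, so I'll check how the tube sits in the hand.

```bash
python3 -c "
from h import *
c,T=snap('w7')
g=cv2.cvtColor(c['img'],cv2.COLOR_BGR2HSV); m=cv2.inRange(g,(40,60,60),(80,255,255)); m[:270]=0;m[420:]=0
w=world(c,c['mount']); q=w[(m>0)&(c['z_map']>0)]; print(len(q),np.median(q,0),q.std(0))
inhand(c,-.024,(40,60,60),(80,255,255),(200,250,440,410))
q=w[270:300,290:340].reshape(-1,3);print(np.percentile(q[:,2],[5,50,95]))
"; python3 go.py .52 -.422 .16 0
```

```text
tcp [0.3853 0.2474 0.1532] rot [ 1.7982e+02  7.0000e-02 -2.7000e-01] f [ 0.7  1.3 -1.4] t 10.5 w 0.03383079105751301
1189 [-0.00799722  0.00160497 -0.01886734] [0.00834193 0.00526363 0.0107807 ]
in hand, tool mm -1.8 1.6 R 10.4 bbox [-9.7 -8.8] [-1.2 12. ]
[-0.00922828  0.00368329  0.01808947]
t 10.55 tcp [0.3879 0.25   0.1599] [-179.8   -0.3   -0.2] w 0.0339 f [2.3 2.1 5.5]
shift [ 3.35 16.79 -0.04] turn [-0.03 -0.04 -0.02]
```

View pics/w7.png

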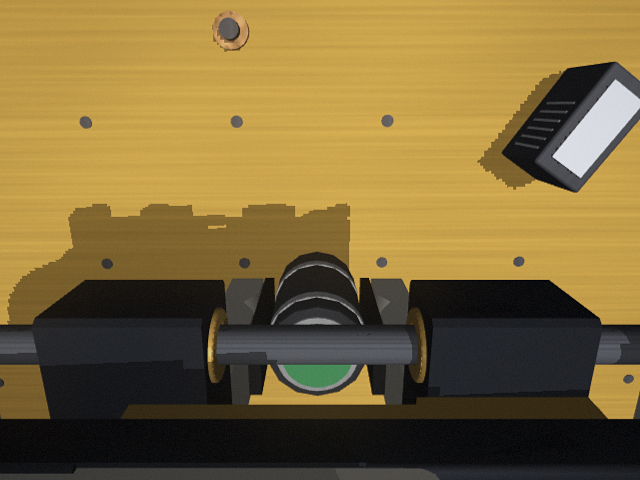

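Request:
apply_moves([
  [[0.7, 0.7, 0], [0, -0.04, 0], 25],
  [[0.7, 1, 0], [0, 0, 0], 25],
  [[0.4, 1, 0], [0, 0, 0], 25],
  [[0.2, 1, 0], [0, 0, 0], 25],
  [[0.2, 1, 0], [0, 0, 0], 25],
])

```text
time_s: 11.05
tcp_pos: [0.4802, 0.0628, 0.1652]
eef_rot: [-179.3, -0.5, 0.5]
contact_force: [0.5, 0.4, -0.6]
gripper_width: 0.0337
```

Request:
apply_moves([
  [[0.2, 1, 0], [0, 0, 0], 25],
  [[0.2, 1, 0], [0, 0, 0], 25],
  [[0.2, 1, 0], [0, 0, 0], 25],
  [[0.2, 1, 0], [0, 0, 0], 25],
  [[0.2, 1, 0], [0, 0, 0], 25],
])

```text
time_s: 11.55
tcp_pos: [0.5217, -0.1453, 0.1647]
eef_rot: [-179.2, -0.6, 0.6]
contact_force: [0.7, 0.3, -0.5]
gripper_width: 0.0338
```

```bash
python3 go.py .52 -.422 .16 0
```

```text
t 11.55 tcp [ 0.5217 -0.1453  0.1647] [-179.2   -0.6    0.6] w 0.0338 f [ 0.7  0.3 -0.5]
shift [-0.11  6.92  0.02] turn [-0.1  -0.07  0.07]
```

Request:
apply_moves([
  [[-0.05, 1, 0], [-0.1, -0.07, 0.07], 25],
  [[0, 1, 0], [0, 0, 0], 25],
  [[0, 1, 0], [0, 0, 0], 25],
  [[0, 0.5, 0], [0, 0, 0], 25],
  [[0, 0, 0], [0, 0, 0], 25],
])

```text
time_s: 12.05
tcp_pos: [0.5184, -0.2957, 0.164]
eef_rot: [180.0, 0.1, -0.3]
contact_force: [-0.1, 0.8, -1.8]
gripper_width: 0.0335
```

```bash
python3 -c "
from h import *
c,T=snap('w8');print(outline(c,(.52,-.422),T=T))"; python3 go.py .52 -.422 .16 0
```

```text
tcp [ 0.5184 -0.2957  0.164 ] rot [ 1.7995e+02  1.0000e-01 -2.9000e-01] f [-0.1  0.8 -1.8] t 12.05 w 0.03348124403943236
(((521.7337646484375, -424.24114990234375), (42.071495056152344, 42.30644989013672), 48.26665115356445), array([ 521.4458406 , -424.24513468]), 1048)
t 12.10 tcp [ 0.5183 -0.2947  0.164 ] [ 1.8e+02  1.0e-01 -3.0e-01] w 0.0334 f [-0.   0.5 -1. ]
shift [0.06 3.18 0.1 ] turn [ 0.    0.01 -0.03]
```

View pics/w8.png

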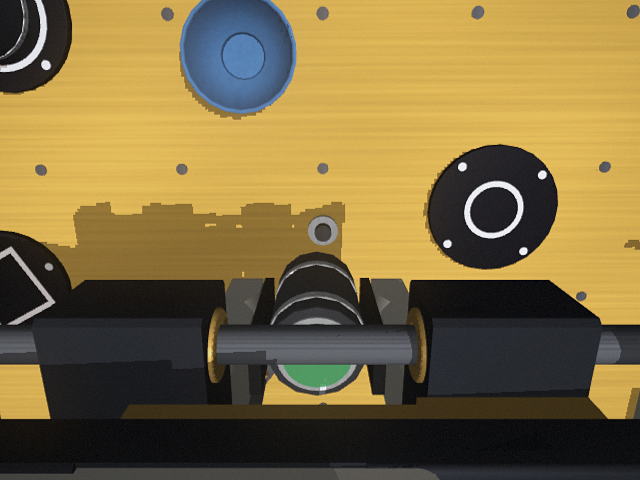

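Request:
apply_moves([
  [[0.1, 0.9, 0.1], [0, 0, 0], 25],
  [[0.05, 1, 0.2], [0, 0, 0], 25],
  [[0, 0.8, 0.3], [0, 0, 0], 25],
  [[0, 0.35, 0.4], [0, 0, 0], 25],
  [[0, 0, 0.4], [0, 0, 0], 25],
])

```text
time_s: 12.6
tcp_pos: [0.5267, -0.4166, 0.1098]
eef_rot: [179.9, -0.2, 0.0]
contact_force: [0.4, 1.2, -1.6]
gripper_width: 0.0335
```

```bash
python3 go.py .524 -.4225 .06 0
```

```text
t 12.60 tcp [ 0.5267 -0.4166  0.1098] [179.9  -0.2   0. ] w 0.0335 f [ 0.4  1.2 -1.6]
shift [-0.07  0.15  1.24] turn [ 0.01 -0.02  0.  ]
```

Request:
apply_moves([
  [[-0.07, 0.15, 0.4], [0, -0.02, 0], 25],
  [[0, 0, 0.5], [0, 0, 0], 25],
  [[0, 0, 0.3], [0, 0, 0], 25],
  [[0, 0, 0], [0, 0, 0], 25],
])

```text
time_s: 13.0
tcp_pos: [0.5223, -0.4192, 0.0559]
eef_rot: [-179.9, 0.3, 0.2]
contact_force: [-1.5, 0.5, -1.2]
gripper_width: 0.0334
```

```bash
python3 go.py .524 -.4225 .046 0; python3 -c "
from h import *
snap('w9')"
```

```text
t 13.00 tcp [ 0.5223 -0.4192  0.0559] [-179.9    0.3    0.2] w 0.0334 f [-1.5  0.5 -1.2]
shift [0.04 0.08 0.25] turn [-0.01  0.03  0.02]
tcp [ 0.5223 -0.4192  0.0559] rot [-1.7991e+02  2.7000e-01  1.5000e-01] f [-1.5  0.5 -1.2] t 13.0 w 0.033358402379362675
```

View pics/w9.png

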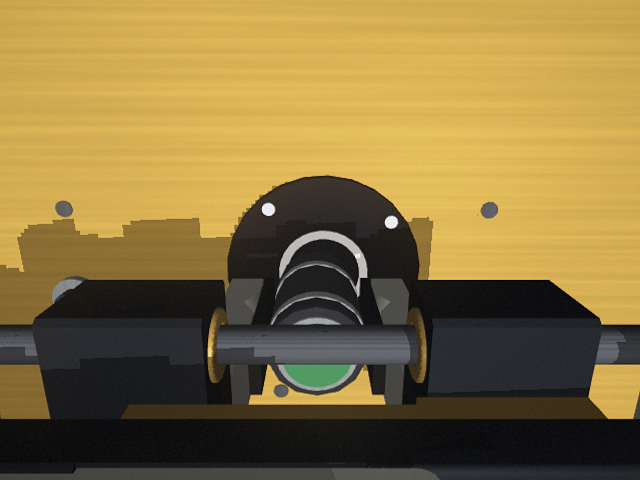

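```bash
cat >> h.py <<'E'
def edges(name,h=.006):
    c=np.load(name+'.npz')
    m=((c['img'].min(-1)>120)).astype(np.uint8)
    return c
E
python3 -c "
from h import *
c=np.load('w9.npz')
print(c['img'][225:260:1,322].max(-1))
print(ray(c,[(323,176),(322.5,231),(322.5,239)],.006,c['T'])*1000)
print(ray(c,[(322.5,240.5)],.019,c['T'])*1000)"
```

```text
[ 33  37  35  33  25  85 179 199 192 192 190 191 196 184  82  26  29  31
  28  31  30  31  32  26  28  32  33  30  34  31  30  33  34  33  30]
[[ 568.14717866 -423.40165939    6.        ]
 [ 542.4380384  -423.34410017    6.        ]
 [ 538.53477323 -423.36933489    6.        ]]
[[ 542.03271336 -423.18602491   19.        ]]
```

```bash
python3 -c "
from h import *
c=np.load('w9.npz')
i=c['img'][220:320,260:380].astype(float)*3.5
cv2.imwrite('pics/z9.png',cv2.resize(np.clip(i,0,255).astype(np.uint8),None,fx=6,fy=6))"
```

```text
(no output)
```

View pics/z9.png

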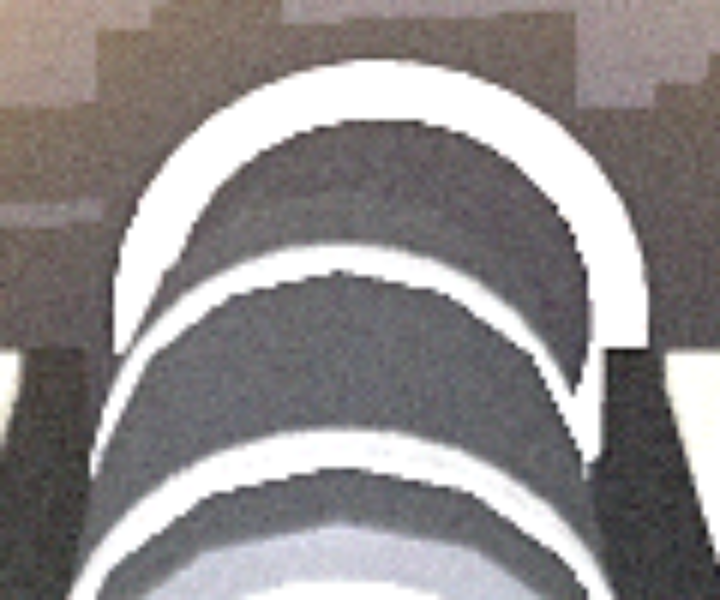

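Request:
apply_moves([
  [[0.03, 0.07, 0.1], [0, 0.03, 0], 25],
  [[0, 0, 0.12], [0, 0, 0], 25],
  [[0, 0, 0], [0, 0, 0], 25],
])

```text
time_s: 13.35
tcp_pos: [0.5257, -0.4224, 0.0499]
eef_rot: [180.0, -0.2, 0.3]
contact_force: [0.3, -0.3, -0.6]
gripper_width: 0.0338
```

```bash
python3 go.py .524 -.422 .044 0; python3 -c "
from h import *
c,T=snap('w10')
i=c['img'][220:320,260:380].astype(float)*3.5
cv2.imwrite('pics/z10.png',cv2.resize(np.clip(i,0,255).astype(np.uint8),None,fx=6,fy=6))"
```

```text
t 13.35 tcp [ 0.5257 -0.4224  0.0499] [180.   -0.2   0.3] w 0.0338 f [ 0.3 -0.3 -0.6]
shift [-0.04 -0.01  0.15] turn [ 0.01 -0.03  0.03]
tcp [ 0.5257 -0.4224  0.0499] rot [179.96  -0.22   0.26] f [ 0.3 -0.3 -0.6] t 13.35 w 0.03378627864618826
```

View pics/z10.png

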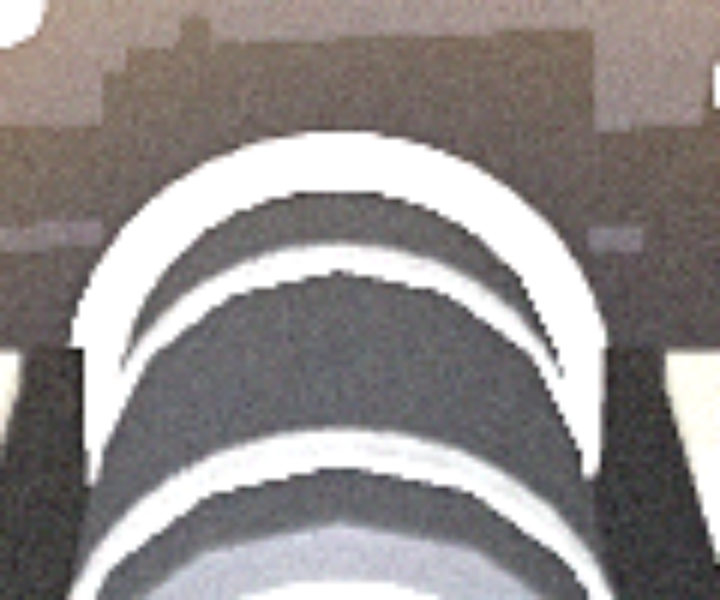

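Request:
apply_moves([
  [[-0.04, 0, 0.07], [0, -0.03, 0.03], 25],
  [[0, 0, 0.06], [0, 0, 0], 25],
  [[0, 0, 0], [0, 0, 0], 25],
])

```text
time_s: 13.7
tcp_pos: [0.5248, -0.423, 0.0461]
eef_rot: [179.9, -0.1, 0.0]
contact_force: [-0.1, 0.9, -0.8]
gripper_width: 0.0336
```

```bash
python3 go.py .524 -.422 .043 0; python3 -c "
from h import *
c,T=snap('w11')
print(c['img'][225:270,318].max(-1))
i=c['img'][220:320,260:380].astype(float)*3.5
cv2.imwrite('pics/z11.png',cv2.resize(np.clip(i,0,255).astype(np.uint8),None,fx=6,fy=6))"
```

```text
t 13.70 tcp [ 0.5248 -0.423   0.0461] [ 1.799e+02 -1.000e-01  0.000e+00] w 0.0336 f [-0.1  0.9 -0.8]
shift [-0.02 -0.02  0.08] turn [ 0.02 -0.01  0.  ]
tcp [ 0.5248 -0.423   0.0461] rot [ 1.7988e+02 -1.0000e-01  0.0000e+00] f [-0.1  0.9 -0.8] t 13.7 w 0.033609241413507684
[ 44  46  37  37  35  34  36  36  33  35  34  32  37  34  33  30  29  41
 120 196 188 190 188 188 192 192 178  47  30  30  33  37  31  32  31  44
  75  72  90 117  49  26  28  32  29]
```

View pics/z11.png

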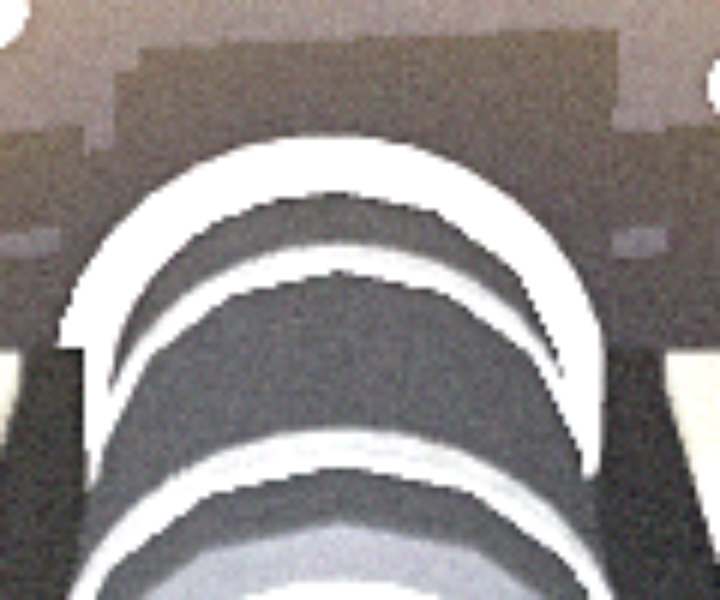

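```bash
python3 -c "
from h import *
c=np.load('w11.npz')
print(ray(c,[(318,242.8)],.006,c['T'])*1000, ray(c,[(317,252)],.009,c['T'])*1000)
for v in (258,):
  row=c['img'][v,250:390].max(-1); print(np.where(row>110)[0]+250)
print(ray(c,[(272,268),(360,268)],.006,c['T'])*1000)"
```

```text
[[ 542.67625352 -425.20709341    6.        ]] [[ 539.39561247 -424.75173551    9.        ]]
[279 280 281 282 283 284 285 286 287 288 289 290 291 292 338 339 340 341
 342 343 344 345 346 347 348 349]
[[ 530.7194124  -404.41202413    6.        ]
 [ 530.67247716 -444.22696244    6.        ]]
```

Request:
apply_moves([
  [[-0.02, -0.02, 0.03], [0, 0, 0], 25],
  [[0, 0, 0.03], [0, 0, 0], 25],
  [[0, 0, 0.02], [0, 0, 0], 25],
])

```text
time_s: 14.05
tcp_pos: [0.5248, -0.4229, 0.046]
eef_rot: [179.8, -0.2, 0.1]
contact_force: [-1.8, 1.1, 2.9]
gripper_width: 0.0336
```

```bash
python3 go.py .524 -.422 .043 0
```

```text
t 14.05 tcp [ 0.5248 -0.4229  0.046 ] [ 1.798e+02 -2.000e-01  1.000e-01] w 0.0336 f [-1.8  1.1  2.9]
shift [-0.02 -0.02  0.07] turn [ 0.03 -0.03  0.01]
```

Request:
apply_moves([
  [[0, 0, 0], [0, 0, 0], 50],
  [[0, 0, 0], [0, 0, 0], 70],
  [[0, 0, 0], [0, 0, 0], 80],
  [[0, 0, 0], [0, 0, 0], 80],
  [[0, 0, -0.4], [0, 0, 0], 80],
])

```text
time_s: 14.55
tcp_pos: [0.5237, -0.4223, 0.0599]
eef_rot: [179.8, -0.1, 0.0]
contact_force: [-0.4, -0.3, -0.5]
gripper_width: 0.0678
```

Request:
apply_moves([
  [[0, 0, -0.8], [0, 0, 0], 87],
  [[0, 0, -1], [0, 0, 0], 87],
  [[0, 0, -1], [0, 0, 0], 87],
  [[0, -0.8, -0.8], [0, 0, 0], 87],
  [[0.2, -1, -0.2], [0, 0, 0], 87],
])

```text
time_s: 15.05
tcp_pos: [0.5303, -0.352, 0.2151]
eef_rot: [179.9, 0.2, -0.3]
contact_force: [0.4, -0.1, -0.0]
gripper_width: 0.087
```

Request:
apply_moves([
  [[0.2, -1, 0], [0, 0, 0], 87],
  [[0.3, -1, 0], [0, 0, 0], 87],
  [[0.3, -1, 0], [0, 0, 0], 87],
  [[0.3, -1, 0], [0, 0, 0.5], 87],
  [[0.3, -1, 0], [0, 0, 0.5], 87],
])

```text
time_s: 15.55
tcp_pos: [0.5917, -0.147, 0.219]
eef_rot: [179.9, -0.3, -8.6]
contact_force: [0.9, -0.3, -0.1]
gripper_width: 0.0873
```

Request:
apply_moves([
  [[0.2, -1, 0], [0, 0, 0.5], 87],
  [[0.2, -1, 0], [0, 0, 0.5], 87],
  [[0, -1, 0], [0, 0, 0.5], 87],
  [[0, -0.6, 0], [0, 0, 0.4], 87],
])

```text
time_s: 15.95
tcp_pos: [0.6444, -0.0026, 0.2191]
eef_rot: [-180.0, -0.4, -24.4]
contact_force: [-0.1, 0.1, -0.1]
gripper_width: 0.0873
```

```bash
python3 go.py .6635 .079 .22 -23.6; python3 -c "
from h import *
from plant import r
snap('w12')
c=r.capture('top');np.savez('top2.npz',**c)
cv2.imwrite('pics/top2.png',cv2.resize(c['img'][150:350,300:600],None,fx=2.6,fy=2.6,interpolation=cv2.INTER_CUBIC))"
```

```text
t 15.95 tcp [ 0.6444 -0.0026  0.2191] [-180.    -0.4  -24.4] w 0.0873 f [-0.1  0.1 -0.1]
shift [-0.41 -2.06 -0.02] turn [-0.   -0.05 -0.1 ]
tcp [ 0.6444 -0.0026  0.2191] rot [-179.99   -0.36  -24.4 ] f [-0.1  0.1 -0.1] t 15.95 w 0.08734986346206675
```

View pics/top2.png

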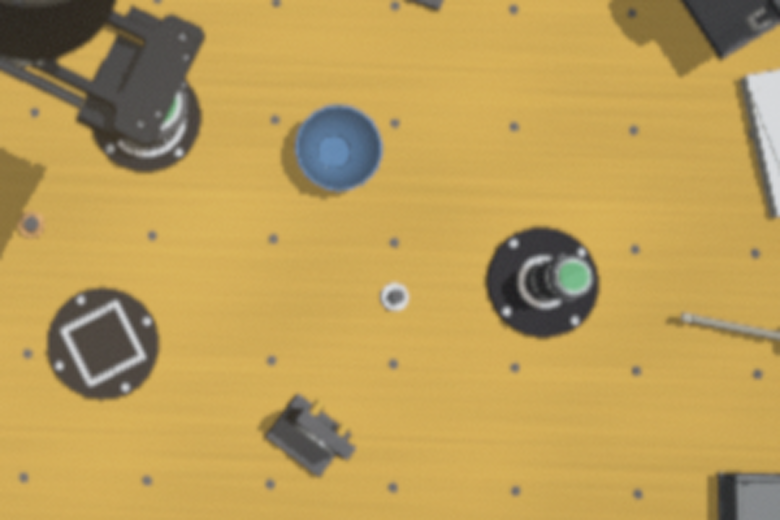

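View pics/w12.png

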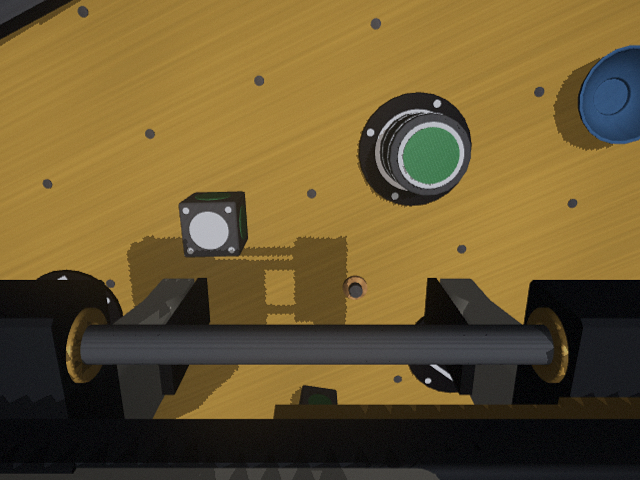

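Request:
apply_moves([
  [[-0.15, -0.8, 0], [0, -0.05, -0.1], 87],
  [[-0.15, -0.8, 0.2], [0, 0, 0], 87],
  [[-0.05, -0.4, 0.2], [0, 0, 0], 87],
  [[0, 0, 0], [0, 0, 0], 87],
])

```text
time_s: 16.45
tcp_pos: [0.6642, 0.0777, 0.2016]
eef_rot: [180.0, 0.1, -23.3]
contact_force: [0.1, -0.1, -0.6]
gripper_width: 0.0869
```

```bash
python3 -c "
from h import *
c,T=snap('w13');top(c,T,(.6635,.079),.044,.04)"; python3 go.py .6635 .079 .06 -23.6
```

```text
tcp [0.6642 0.0777 0.2016] rot [ 1.7996e+02  9.0000e-02 -2.3310e+01] f [ 0.1 -0.1 -0.6] t 16.45 w 0.08689723159144577
top n 3683 z 0.0449
rect [666.   77.4] [43.8 44.4] 66.7 bbox [665.9  77.6] [56.4 55.7] mean [666.3  77.3]
table 0.0007
t 16.50 tcp [0.6642 0.0769 0.2022] [ 1.80e+02  1.00e-01 -2.33e+01] w 0.0872 f [ 0.  -0.4  0.8]
shift [-0.03 -0.04  3.56] turn [0.   0.01 0.03]
```

View pics/w13.png

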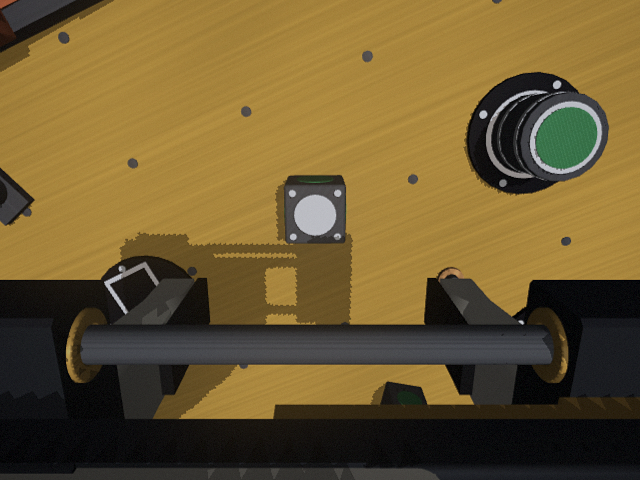

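The splitter is at (315,213), square with the jaws. I'll descend.

Request:
apply_moves([
  [[0, -0.04, 0.8], [0, 0, 0], 80],
  [[0, 0, 1], [0, 0, 0], 80],
  [[0, 0, 1], [0, 0, 0], 80],
  [[0, 0, 0.6], [0, 0, 0], 80],
  [[0, 0, 0], [0, 0, 0], 80],
])

```text
time_s: 17.0
tcp_pos: [0.666, 0.0722, 0.0661]
eef_rot: [-179.9, -0.2, -23.5]
contact_force: [0.1, -0.2, 0.6]
gripper_width: 0.08
```

```bash
python3 go.py .6655 .0785 .025 -23.3
```

```text
t 17.00 tcp [0.666  0.0722 0.0661] [-179.9   -0.2  -23.5] w 0.0800 f [ 0.1 -0.2  0.6]
shift [-0.08 -0.14  1.03] turn [-0.02 -0.03 -0.02]
```

Request:
apply_moves([
  [[-0.08, -0.14, 0.4], [-0.02, -0.03, -0.02], 80],
  [[0, 0, 0.5], [0, 0, 0], 80],
  [[0, 0, 0.1], [0, 0, 0], 75],
])

```text
time_s: 17.3
tcp_pos: [0.6677, 0.0772, 0.0289]
eef_rot: [-179.9, -0.2, -23.4]
contact_force: [0.3, 0.2, 0.1]
gripper_width: 0.0769
```

```bash
python3 go.py .6655 .0785 .025 -23.3
```

```text
t 17.30 tcp [0.6677 0.0772 0.0289] [-179.9   -0.2  -23.4] w 0.0769 f [0.3 0.2 0.1]
shift [-0.06 -0.01  0.1 ] turn [-0.02 -0.03 -0.01]
```

Request:
apply_moves([
  [[-0.06, -0.02, 0.08], [-0.02, -0.03, 0], 60],
  [[0, 0, 0], [0, 0, 0], 45],
  [[0, 0, 0], [0, 0, 0], 35],
  [[0, 0, 0], [0, 0, 0], 35],
  [[0, 0, 0], [0, 0, 0], 35],
], squeeze=20)

```text
time_s: 17.8
tcp_pos: [0.668, 0.0794, 0.0302]
eef_rot: [-179.8, -0.2, -23.3]
contact_force: [-0.7, 0.2, -1.0]
gripper_width: 0.0438
```

```bash
python3 go.py .6655 .0785 .025 -23.3
```

```text
t 17.80 tcp [0.668  0.0794 0.0302] [-179.8   -0.2  -23.3] w 0.0438 f [-0.7  0.2 -1. ]
shift [-0.05  0.05  0.13] turn [-0.02 -0.02 -0.  ]
```

Request:
apply_moves([
  [[0, 0, 0], [0, 0, 0], 35],
  [[0, 0, -0.4], [0, 0, 0], 35],
  [[0, 0, -0.8], [0, 0, 0], 35],
  [[0, 0, -1], [0, 0, 0], 35],
  [[0, 0, -0.8], [0, 0, 0], 35],
])

```text
time_s: 18.3
tcp_pos: [0.6634, 0.0781, 0.1471]
eef_rot: [179.7, 0.4, -23.4]
contact_force: [0.5, 0.7, -2.1]
gripper_width: 0.0437
```

```bash
python3 go.py .46 -.0615 .16 -62
```

```text
t 18.30 tcp [0.6634 0.0781 0.1471] [179.7   0.4 -23.4] w 0.0437 f [ 0.5  0.7 -2.1]
shift [-3.28  5.22 -0.27] turn [0.05 0.03 4.83]
```

Request:
apply_moves([
  [[-0.5, 0.8, -0.2], [0.05, 0.03, 0], 35],
  [[-0.6, 0.95, 0], [0, 0, 0], 35],
  [[-0.6, 0.95, 0], [0, 0, 0], 35],
  [[-0.3, 0.6, 0], [0, 0, 0.9], 35],
  [[0, 0, 0], [0, 0, 0.9], 35],
])

```text
time_s: 18.8
tcp_pos: [0.5356, -0.0128, 0.1605]
eef_rot: [-179.4, -0.2, -38.0]
contact_force: [0.8, 0.8, -0.9]
gripper_width: 0.0439
```

Request:
apply_moves([
  [[0, 0, 0], [0, 0, 0.95], 35],
  [[0, 0, 0], [0, 0, 0.95], 35],
  [[0, 0, 0], [0, 0, 0.7], 35],
  [[0, 0, 0], [0, 0, 0], 35],
])

```text
time_s: 19.2
tcp_pos: [0.5334, -0.014, 0.1617]
eef_rot: [-179.3, 0.1, -60.0]
contact_force: [0.9, 0.2, -1.1]
gripper_width: 0.0436
```

```bash
python3 -c "
from h import *
c,T=snap('w14');print(outline(c,(.46,-.0615),T=T))";  python3 go.py .46 -.0615 .12 -62
```

```text
tcp [ 0.5334 -0.014   0.1617] rot [-1.7931e+02  8.0000e-02 -5.9950e+01] f [ 0.9  0.2 -1.1] t 19.2 w 0.04362929259799774
(((461.0178527832031, -63.008514404296875), (52.71067428588867, 52.884666442871094), 28.47905158996582), array([461.24415551, -62.85505511]), 1710)
t 19.25 tcp [ 0.5335 -0.014   0.1617] [-1.793e+02  1.000e-01 -5.980e+01] w 0.0440 f [-0.3  0.1 -1.6]
shift [0.1  2.2  1.02] turn [-0.09  0.01  0.28]
```

View pics/w14.png

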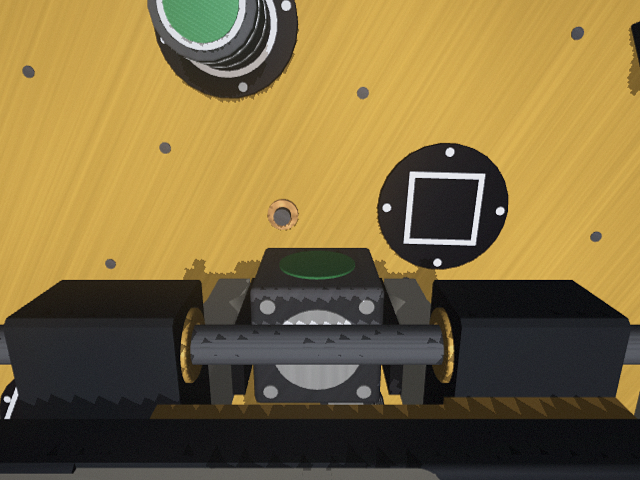

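```bash
python3 -c "
from h import *
c=np.load('w14.npz')
p=ray(c,[(268,307),(366,307),(270,392),(364,392)],-.0138,c['mount'])*1000;print(p,p.mean(0))";  python3 go.py .461 -.062 .12 -61.5
```

```text
[[ 13.87865507 -16.56306915 -13.8       ]
 [ 13.8578507   15.47916856 -13.8       ]
 [-18.63163911 -16.89382697 -13.8       ]
 [-18.66356487  15.82339977 -13.8       ]] [ -2.38967455  -0.53858195 -13.8       ]
t 19.25 tcp [ 0.5335 -0.014   0.1617] [-1.793e+02  1.000e-01 -5.980e+01] w 0.0440 f [-0.3  0.1 -1.6]
shift [0.13 2.18 1.02] turn [-0.09  0.01  0.22]
```

Request:
apply_moves([
  [[0.05, 0.6, 0.1], [-0.09, 0, 0.22], 35],
  [[0.1, 0.8, 0.2], [0, 0, 0], 35],
  [[0.05, 0.6, 0.4], [0, 0, 0], 35],
  [[0, 0.2, 0.4], [0, 0, 0], 35],
  [[0, 0, 0], [0, 0, 0], 35],
])

```text
time_s: 19.75
tcp_pos: [0.4586, -0.0649, 0.1164]
eef_rot: [-180.0, 0.1, -60.6]
contact_force: [-0.8, -0.9, -1.8]
gripper_width: 0.0441
```

```bash
python3 go.py .462 -.064 .05 -61.5
```

```text
t 19.75 tcp [ 0.4586 -0.0649  0.1164] [-1.80e+02  1.00e-01 -6.06e+01] w 0.0441 f [-0.8 -0.9 -1.8]
shift [ 0.03 -0.08  1.66] turn [-0.    0.01  0.11]
```

Request:
apply_moves([
  [[0.02, -0.08, 0.5], [0, 0, 0.11], 35],
  [[0, 0, 0.6], [0, 0, 0], 35],
  [[0, 0, 0.5], [0, 0, 0], 35],
  [[0, 0, 0], [0, 0, 0], 35],
])

```text
time_s: 20.15
tcp_pos: [0.4669, -0.0625, 0.0542]
eef_rot: [-179.6, -0.1, -60.9]
contact_force: [-0.9, 0.0, -1.9]
gripper_width: 0.0437
```

```bash
cat > z.py <<'E'
import sys
from h import *
c,T=snap(sys.argv[1])
i=c['img'][170:310,210:430].astype(float)*3
cv2.imwrite('pics/z_%s.png'%sys.argv[1],cv2.resize(np.clip(i,0,255).astype(np.uint8),None,fx=3.6,fy=3.6,interpolation=cv2.INTER_CUBIC))
E
python3 z.py w15;  python3 go.py .462 -.064 .04 -61.5
```

```text
tcp [ 0.4669 -0.0625  0.0542] rot [-1.7961e+02 -9.0000e-02 -6.0890e+01] f [-0.9  0.  -1.9] t 20.15 w 0.043747656498334085
t 20.20 tcp [ 0.4678 -0.0624  0.0555] [-1.795e+02 -1.000e-01 -6.090e+01] w 0.0439 f [ 0.8 -0.7 -1.2]
shift [-0.04  0.15  0.39] turn [-0.06 -0.02  0.08]
```

View pics/z_w15.png

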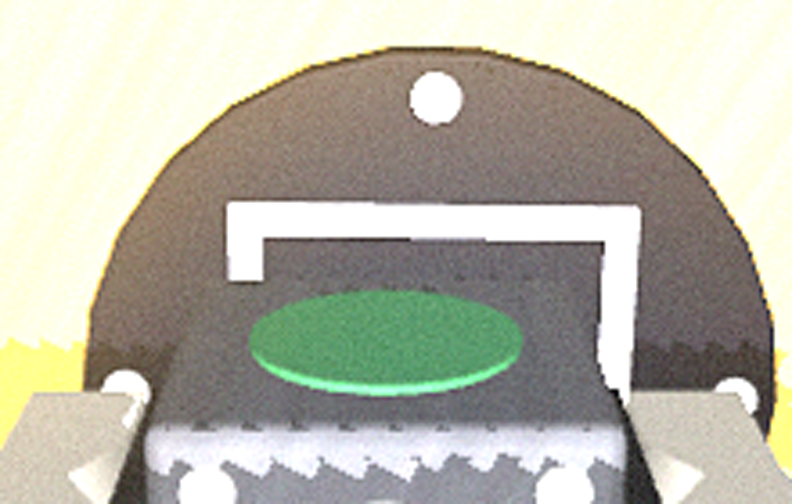

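Request:
apply_moves([
  [[-0.04, 0.15, 0.1], [-0.06, -0.02, 0.08], 35],
  [[0, 0, 0.15], [0, 0, 0], 35],
  [[0, 0, 0], [0, 0, 0], 35],
])

```text
time_s: 20.5
tcp_pos: [0.4641, -0.0632, 0.0477]
eef_rot: [-179.8, -0.0, -61.4]
contact_force: [0.4, 0.2, -0.8]
gripper_width: 0.0439
```

```bash
python3 z.py w16;  python3 go.py .462 -.064 .04 -61.5
```

```text
tcp [ 0.4641 -0.0632  0.0477] rot [-1.7979e+02 -4.0000e-02 -6.1410e+01] f [ 0.4  0.2 -0.8] t 20.5 w 0.04385317708678888
t 20.55 tcp [ 0.4642 -0.0632  0.048 ] [-179.8   -0.   -61.4] w 0.0440 f [-0.9 -0.3 -1.6]
shift [-0.01  0.06  0.2 ] turn [-0.03 -0.01  0.01]
```

View pics/z_w16.png

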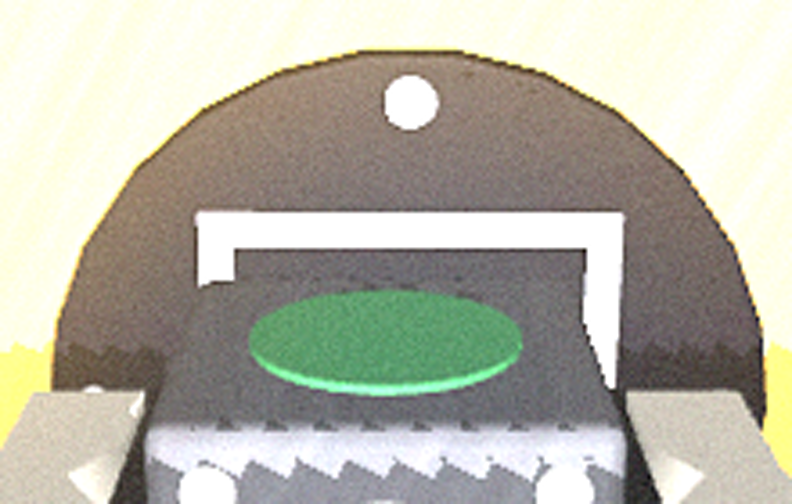

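```bash
python3 -c "
from h import *
c=np.load('w16.npz'); R=Ro.from_euler('z',-61.5,degrees=True).as_matrix()
a=ray(c,[(324,170+212/3.6)],.006,c['T']);b=ray(c,[(324,170+283/3.6)],.0175,c['T'])
print((a@R)*1000,(b@R)*1000, 'outer should exceed block front by 4')"
```

```text
[[301.37392577 375.26558534   6.        ]] [[296.03514786 375.39301482  17.5       ]] outer should exceed block front by 4
```

Request:
apply_moves([
  [[0, 0.07, 0.1], [-0.03, 0, 0], 35],
  [[0, 0, 0.06], [0, 0, 0], 35],
  [[0, 0, 0], [0, 0, 0], 35],
])

```text
time_s: 20.85
tcp_pos: [0.4622, -0.0645, 0.042]
eef_rot: [-179.9, -0.1, -61.4]
contact_force: [-0.1, -0.0, -1.4]
gripper_width: 0.0443
```

```bash
python3 z.py w17;  python3 go.py .462 -.064 .036 -61.5
```

```text
tcp [ 0.4622 -0.0645  0.042 ] rot [-1.7993e+02 -8.0000e-02 -6.1380e+01] f [-0.1 -0.  -1.4] t 20.85 w 0.044287821035783013
t 20.90 tcp [ 0.4622 -0.0645  0.0421] [-1.799e+02 -1.000e-01 -6.140e+01] w 0.0440 f [ 0.6 -0.3 -1.2]
shift [-0.01 -0.    0.15] turn [-0.01 -0.01  0.01]
```

View pics/z_w17.png

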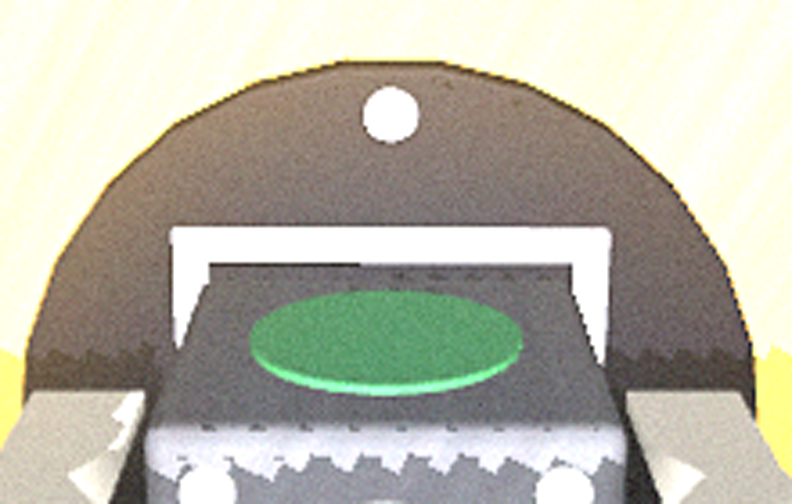

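```bash
python3 -c "
from h import *
c=np.load('w17.npz'); R=Ro.from_euler('z',-61.5,degrees=True).as_matrix()
a=ray(c,[(324,170+227/3.6)],.006,c['T']);b=ray(c,[(324,170+283/3.6)],.0118,c['T']);d=ray(c,[(317,170+62/3.6)],.006,c['T'])
print((a@R)*1000,(b@R)*1000,d@R*1000)
print(c['img'][225:260,300:330].mean((1,2)).round())"
```

```text
[[301.41715172 372.94013688   6.        ]] [[296.29824874 373.00113452  11.8       ]] [[321.43936052 376.0062221    6.        ]]
[ 41.  40.  41.  40.  40.  40.  38.  32. 104. 213. 225. 222. 222. 222.
 222. 223. 226. 208.  41.  33.  36.  35.  36.  38.  38.  36.  41.  42.
  41.  41.  41.  41.  40.  41.  41.]
```

Request:
apply_moves([
  [[0, 0.015, 0.06], [0, 0, 0], 35],
  [[0, 0, 0.04], [0, 0, 0], 35],
  [[0, 0, 0], [0, 0, 0], 35],
])

```text
time_s: 21.2
tcp_pos: [0.4617, -0.0648, 0.0379]
eef_rot: [-179.9, -0.1, -61.4]
contact_force: [0.1, 0.3, -1.3]
gripper_width: 0.0438
```

```bash
python3 z.py w18;  python3 go.py .462 -.064 .036 -61.5
```

```text
tcp [ 0.4617 -0.0648  0.0379] rot [-1.7992e+02 -9.0000e-02 -6.1380e+01] f [ 0.1  0.3 -1.3] t 21.2 w 0.04378651705254518
t 21.25 tcp [ 0.4617 -0.0648  0.0379] [-1.799e+02 -1.000e-01 -6.140e+01] w 0.0439 f [-0.2  0.3 -1.2]
shift [-0.01 -0.02  0.05] turn [-0.01 -0.01  0.01]
```

View pics/z_w18.png

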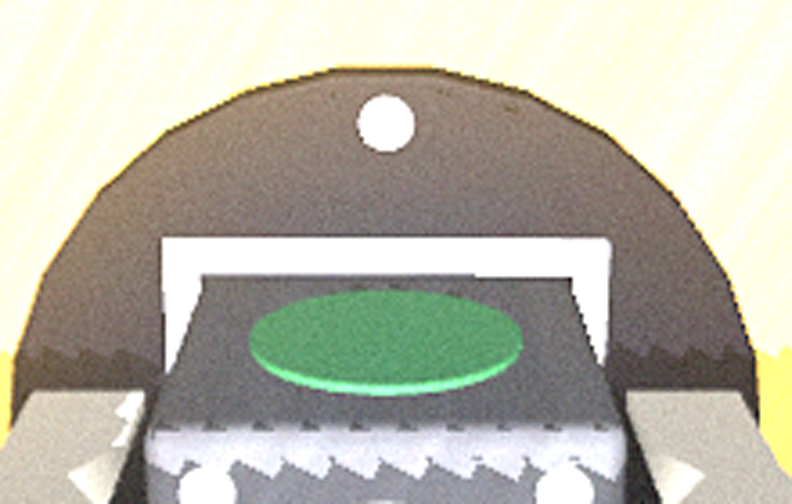

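Request:
apply_moves([
  [[0, 0, 0.04], [0, 0, 0], 35],
  [[0, 0, 0.02], [0, 0, 0], 35],
])

```text
time_s: 21.45
tcp_pos: [0.4618, -0.0648, 0.0358]
eef_rot: [-179.9, -0.1, -61.4]
contact_force: [-5.9, 2.3, 13.7]
gripper_width: 0.0435
```

Request:
apply_moves([
  [[0, 0, -0.02], [0, 0, 0], 60],
  [[0, 0, 0], [0, 0, 0], 80],
  [[0, 0, 0], [0, 0, 0], 87],
  [[0, 0, 0], [0, 0, 0], 87],
  [[0, 0, -0.4], [0, 0, 0], 87],
])

```text
time_s: 21.95
tcp_pos: [0.4612, -0.0649, 0.0517]
eef_rot: [180.0, -0.1, -61.4]
contact_force: [-0.7, -0.4, 0.0]
gripper_width: 0.0783
```

Request:
apply_moves([
  [[0, 0, -0.8], [0, 0, 0], 87],
  [[0, 0, -1], [0, 0, 0], 87],
  [[0, 0, -1], [0, 0, 0], 87],
  [[0, -0.7, -0.6], [0, 0, -0.8], 87],
  [[0.2, -1, 0], [0, 0, -0.9], 87],
])

```text
time_s: 22.45
tcp_pos: [0.521, -0.036, 0.1948]
eef_rot: [180.0, -0.0, -47.6]
contact_force: [1.2, -0.1, 0.1]
gripper_width: 0.0869
```

Request:
apply_moves([
  [[0, -0.8, 0], [0, 0, -0.9], 87],
  [[0, -0.8, 0], [0, 0, -0.7], 87],
  [[0, 0, 0], [0, 0, 0], 87],
])

```text
time_s: 22.75
tcp_pos: [0.571, 0.0131, 0.1965]
eef_rot: [-179.8, -0.2, -34.0]
contact_force: [-1.2, 0.7, -0.1]
gripper_width: 0.087
```

```bash
python3 -c "
from h import *
c,T=snap('w19')";  python3 go.py .446 .0908 .2 -34.4
```

```text
tcp [0.571  0.0131 0.1965] rot [-179.83   -0.24  -33.99] f [-1.2  0.7 -0.1] t 22.75 w 0.08704319174809125
t 22.80 tcp [0.5697 0.0122 0.1963] [-179.9   -0.2  -34.2] w 0.0867 f [-0.1  0.   0.3]
shift [-3.66  0.11 -0.11] turn [-0.02 -0.02  0.03]
```

View pics/w19.png

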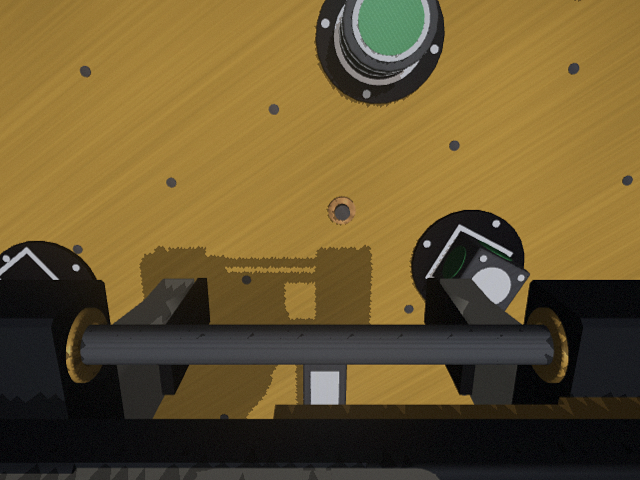

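Request:
apply_moves([
  [[-0.8, 0, 0], [0, 0, 0], 87],
  [[-1, 0.05, 0], [0, 0, 0], 87],
  [[-1, 0.05, 0], [0, 0, 0], 87],
  [[-0.6, 0, 0], [0, 0, 0], 87],
  [[0, 0, 0], [0, 0, 0], 87],
])

```text
time_s: 23.3
tcp_pos: [0.4488, 0.0839, 0.1933]
eef_rot: [179.9, -0.0, -34.7]
contact_force: [1.3, 0.1, 0.2]
gripper_width: 0.0871
```

```bash
python3 -c "
from h import *
c,T=snap('w20');top(c,T,(.446,.0908),.048,.05)";  python3 go.py .446 .0908 .06 -34.4
```

```text
tcp [0.4488 0.0839 0.1933] rot [ 1.7991e+02 -4.0000e-02 -3.4680e+01] f [1.3 0.1 0.2] t 23.3 w 0.08711045825081914
top n 4474 z 0.0491
rect [448.4  88.8] [33.3 66.5] 55.9 bbox [448.4  88.7] [71.6 63.1] mean [449.1  88.1]
table 0.0007
t 23.35 tcp [0.4497 0.0837 0.1934] [ 1.799e+02 -1.000e-01 -3.470e+01] w 0.0869 f [ 0.3  0.9 -0.8]
shift [-0.18 -0.1   3.33] turn [ 0.01 -0.01 -0.03]
```

View pics/w20.png

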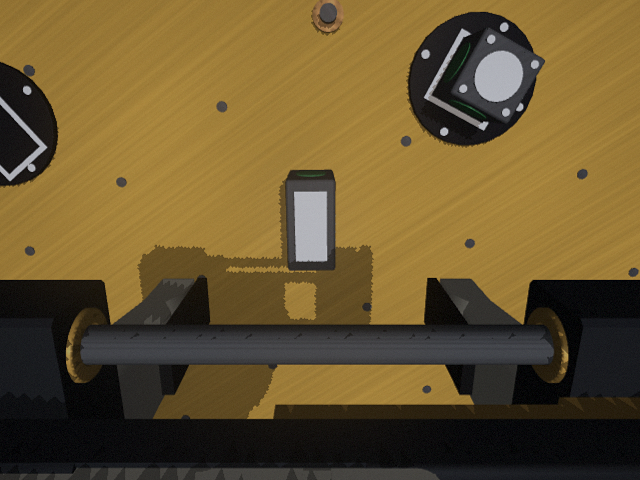

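Request:
apply_moves([
  [[-0.14, -0.1, 0.7], [0, 0, -0.05], 80],
  [[0, 0, 1], [0, 0, 0], 80],
  [[0, 0, 1], [0, 0, 0], 80],
  [[0, 0, 0.6], [0, 0, 0], 75],
  [[0, 0, 0], [0, 0, 0], 70],
])

```text
time_s: 23.85
tcp_pos: [0.451, 0.0885, 0.0599]
eef_rot: [-179.7, -0.3, -34.5]
contact_force: [0.2, 0.8, 0.2]
gripper_width: 0.0723
```

```bash
python3 go.py .4475 .0902 .026 -34.2
```

```text
t 23.85 tcp [0.451  0.0885 0.0599] [-179.7   -0.3  -34.5] w 0.0723 f [0.2 0.8 0.2]
shift [-0.1   0.02  0.85] turn [-0.04 -0.04 -0.04]
```

Request:
apply_moves([
  [[-0.1, 0.02, 0.4], [-0.04, -0.04, -0.04], 70],
  [[0, 0, 0.45], [0, 0, 0], 65],
  [[0, 0, 0.1], [0, 0, 0], 60],
])

```text
time_s: 24.15
tcp_pos: [0.45, 0.0895, 0.0234]
eef_rot: [-179.9, -0.0, -34.3]
contact_force: [0.8, 0.2, 0.8]
gripper_width: 0.0624
```

```bash
python3 go.py .4475 .0902 .026 -34.2
```

```text
t 24.15 tcp [0.45   0.0895 0.0234] [-179.9   -0.   -34.3] w 0.0624 f [0.8 0.2 0.8]
shift [-0.06  0.02 -0.07] turn [-0.01 -0.01 -0.01]
```

Request:
apply_moves([
  [[-0.06, 0.02, -0.05], [0, 0, 0], 50],
  [[0, 0, 0], [0, 0, 0], 40],
  [[0, 0, 0], [0, 0, 0], 25],
  [[0, 0, 0], [0, 0, 0], 25],
  [[0, 0, 0], [0, 0, 0], 25],
], squeeze=20)

```text
time_s: 24.65
tcp_pos: [0.4497, 0.0907, 0.0295]
eef_rot: [-179.7, -0.2, -34.4]
contact_force: [-0.9, 0.5, -2.7]
gripper_width: 0.0336
```

Request:
apply_moves([
  [[0, 0, 0], [0, 0, 0], 25],
])

```text
time_s: 24.75
tcp_pos: [0.4498, 0.0908, 0.0297]
eef_rot: [-179.7, -0.2, -34.4]
contact_force: [0.2, -0.3, -1.5]
gripper_width: 0.0341
```

Request:
apply_moves([
  [[0, 0, -0.4], [0, 0, 0], 25],
  [[0, 0, -0.8], [0, 0, 0], 25],
  [[0, 0, -1], [0, 0, 0], 25],
  [[0, 0, -0.9], [0, 0, -0.8], 25],
  [[0, 0, -0.2], [0, 0, -0.95], 25],
])

```text
time_s: 25.25
tcp_pos: [0.4469, 0.0891, 0.1644]
eef_rot: [179.9, 0.0, -20.1]
contact_force: [0.3, -0.1, -3.0]
gripper_width: 0.0337
```

Request:
apply_moves([
  [[0.5, -0.5, 0], [0, 0, -0.95], 25],
  [[0.7, -0.7, 0], [0, 0, -0.95], 25],
  [[0.7, -0.7, 0], [0, 0, -0.9], 25],
  [[0.7, -0.7, 0], [0, 0, 0], 25],
  [[0, 0, 0], [0, 0, 0], 25],
])

```text
time_s: 25.75
tcp_pos: [0.5656, 0.1806, 0.168]
eef_rot: [-179.8, -0.3, 3.5]
contact_force: [-1.4, -0.6, -2.0]
gripper_width: 0.0339
```

```bash
python3 -c "
from h import *
c,T=snap('w21');print(outline(c,(.637,.248),T=T,rad=.041))";  python3 go.py .637 .248 .12 2.7
```

```text
tcp [0.5656 0.1806 0.168 ] rot [-179.82   -0.25    3.51] f [-1.4 -0.6 -2. ] t 25.75 w 0.03392068321009092
(((637.1227416992188, 246.36264038085938), (81.13658905029297, 42.67130661010742), 2.9574904441833496), array([637.12530065, 246.57841692]), 2269)
t 25.80 tcp [0.5638 0.1791 0.1676] [-1.799e+02 -1.000e-01  3.500e+00] w 0.0342 f [ 0.4  0.2 -1.5]
shift [ 1.93 -1.6   1.2 ] turn [-0.02 -0.02  0.1 ]
```

View pics/w21.png

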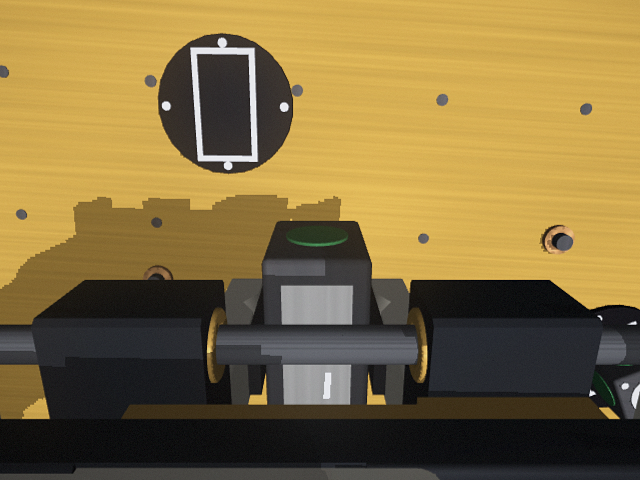

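```bash
python3 -c "
from h import *
c=np.load('w21.npz')
p=ray(c,[(191,48.5),(255,48.5),(258,160),(198,160.5)],.006,c['T'])*1000;print(p,p.mean(0))
print(np.degrees(np.arctan2(p[0]-p[3],1)[1]), [np.degrees(np.arctan2(*(a-b)[[1,0]])) for a,b in((p[0],p[3]),(p[1],p[2]))], np.degrees(np.arctan2(-(p[0]-p[1])[0],(p[0]-p[1])[1])))
print(ray(c,[(317,261),(317,286)],-.0185,c['mount'])*1000)
"
```

```text
[[673.02559678 268.68222745   6.        ]
 [675.59249162 226.71035216   6.        ]
 [602.87407422 223.01718542   6.        ]
 [599.92310916 265.17024556   6.        ]] [637.85381794 245.89500265   6.        ]
74.10625279923555 [np.float64(2.750482947411789), np.float64(2.9073957256766145)] 3.499707571569358
[[ 31.01464947   1.69939099 -18.5       ]
 [ 22.74993393   1.70107488 -18.5       ]]
```

Request:
apply_moves([
  [[0.6, -0.5, 0.1], [-0.02, -0.02, 0.07], 25],
  [[0.7, -0.6, 0.3], [0, 0, 0], 25],
  [[0.5, -0.4, 0.4], [0, 0, 0], 25],
  [[0.15, -0.1, 0.5], [0, 0, 0], 25],
  [[0, 0, 0], [0, 0, 0], 25],
])

```text
time_s: 26.3
tcp_pos: [0.6369, 0.2471, 0.1128]
eef_rot: [179.9, 0.3, 2.8]
contact_force: [-0.5, -0.1, -2.4]
gripper_width: 0.0339
```

```bash
python3 go.py .6395 .2478 .055 2.9
```

```text
t 26.30 tcp [0.6369 0.2471 0.1128] [179.9   0.3   2.8] w 0.0339 f [-0.5 -0.1 -2.4]
shift [ 0.07 -0.02  1.45] turn [ 0.01  0.03 -0.02]
```

Request:
apply_moves([
  [[0.03, -0.02, 0.5], [0, 0.03, -0.02], 25],
  [[0, 0, 0.6], [0, 0, 0], 25],
  [[0, 0, 0.4], [0, 0, 0], 25],
  [[0, 0, 0], [0, 0, 0], 25],
])

```text
time_s: 26.7
tcp_pos: [0.636, 0.2456, 0.0542]
eef_rot: [179.9, 0.0, 2.9]
contact_force: [0.1, 0.2, -1.2]
gripper_width: 0.0338
```

```bash
python3 z.py w22;  python3 go.py .6395 .2478 .042 2.9
```

```text
tcp [0.636  0.2456 0.0542] rot [1.799e+02 3.000e-02 2.880e+00] f [ 0.1  0.2 -1.2] t 26.7 w 0.03376073358463621
t 26.75 tcp [0.6368 0.2459 0.0556] [ 1.799e+02 -1.000e-01  2.900e+00] w 0.0337 f [ 0.  -0.6 -1.5]
shift [ 0.07 -0.04  0.34] turn [ 0.01 -0.01 -0.  ]
```

View pics/z_w22.png

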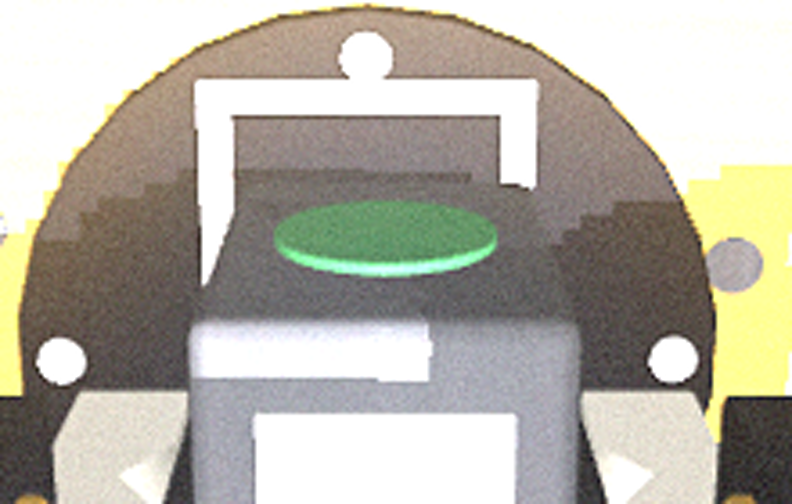

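```bash
python3 -c "
from h import *
c=np.load('w22.npz'); R=Ro.from_euler('z',2.9,degrees=True).as_matrix()
a=ray(c,[(312,170+79/3.6)],.006,c['T'])
for v in (186,189): 
  for h in(.0235,.025): print(v,h,ray(c,[(318,170+v/3.6)],h,c['T'])@R*1000)
print(a@R*1000)"
```

```text
186 0.0235 [[677.66150896 210.85014836  23.5       ]]
186 0.025 [[678.07187656 210.85882219  25.        ]]
189 0.0235 [[677.30241649 210.84998072  23.5       ]]
189 0.025 [[677.71590935 210.85865601  25.        ]]
[[686.69845457 213.44709654   6.        ]]
```

Request:
apply_moves([
  [[0.09, -0.06, 0.15], [0, 0, 0], 25],
  [[0, 0, 0.12], [0, 0, 0], 25],
  [[0, 0, 0], [0, 0, 0], 25],
])

```text
time_s: 27.05
tcp_pos: [0.6418, 0.2492, 0.0484]
eef_rot: [-179.9, -0.3, 2.9]
contact_force: [0.0, -0.6, -1.1]
gripper_width: 0.0342
```

```bash
python3 z.py w23;  python3 go.py .6395 .2478 .042 2.9
```

```text
tcp [0.6418 0.2492 0.0484] rot [-179.93   -0.32    2.9 ] f [ 0.  -0.6 -1.1] t 27.05 w 0.03419361543461368
t 27.10 tcp [0.6421 0.2493 0.0488] [-179.9   -0.4    2.9] w 0.0335 f [-0.8  0.4 -1.4]
shift [-0.07  0.03  0.17] turn [-0.01 -0.04  0.  ]
```

View pics/z_w23.png

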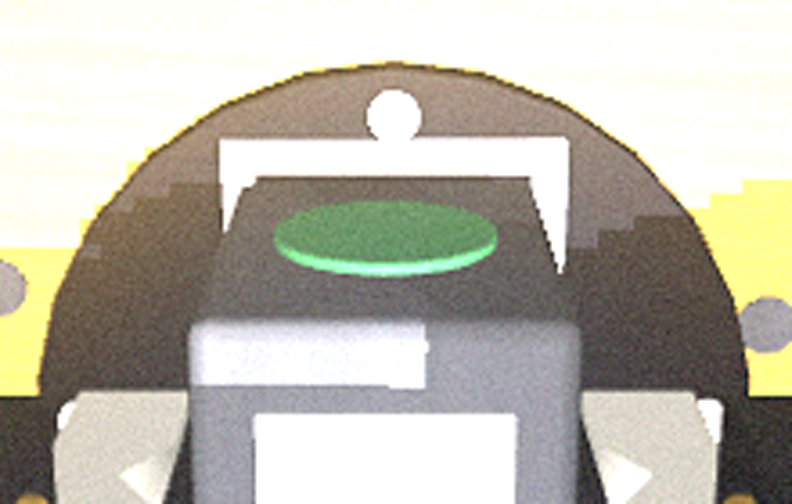

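```bash
python3 -c "
from h import *
c=np.load('w23.npz'); R=Ro.from_euler('z',2.9,degrees=True).as_matrix()
a=ray(c,[(312,170+137/3.6)],.006,c['T'])
for v in (177,182,188): print(v,ray(c,[(318,170+v/3.6)],.0187,c['T'])@R*1000)
print(a@R*1000)
i=c['img'][205:240,265:380].astype(float); i=cv2.GaussianBlur(i,(0,0),.8); i=np.clip((i-20)*8,0,255)
cv2.imwrite('pics/q23.png',cv2.resize(i.astype(np.uint8),None,fx=6.5,fy=6.5))"
```

```text
177 [[685.08161986 214.2268663   18.7       ]]
182 [[684.48855039 214.22635779  18.7       ]]
188 [[683.77542804 214.22574634  18.7       ]]
[[686.82362964 216.83654836   6.        ]]
```

View pics/q23.png

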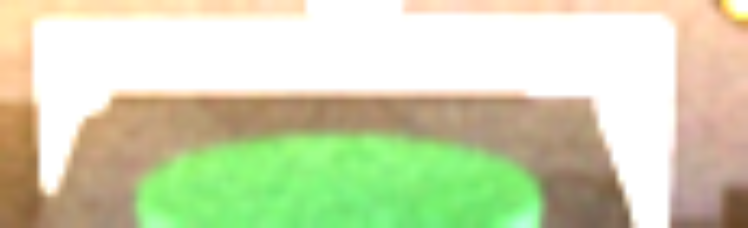

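Request:
apply_moves([
  [[-0.03, 0.03, 0.1], [0, -0.04, 0], 25],
  [[0, 0, 0.08], [0, 0, 0], 25],
  [[0, 0, 0], [0, 0, 0], 25],
])

```text
time_s: 27.4
tcp_pos: [0.6413, 0.2482, 0.0421]
eef_rot: [-179.9, -0.1, 2.9]
contact_force: [0.2, -0.2, -2.6]
gripper_width: 0.0342
```

```bash
python3 z.py w24;  python3 go.py .6395 .2478 .036 2.9; python3 -c "
from h import *
c=np.load('w24.npz')
i=c['img'][205:245,265:380].astype(float); i=cv2.GaussianBlur(i,(0,0),.8); i=np.clip((i-20)*8,0,255)
cv2.imwrite('pics/q24.png',cv2.resize(i.astype(np.uint8),None,fx=6.5,fy=6.5))"
```

```text
tcp [0.6413 0.2482 0.0421] rot [-1.7987e+02 -8.0000e-02  2.9100e+00] f [ 0.2 -0.2 -2.6] t 27.4 w 0.03420445127969918
t 27.45 tcp [0.6413 0.2482 0.0423] [-1.799e+02 -1.000e-01  2.900e+00] w 0.0339 f [-0.7  0.2 -1.2]
shift [-0.05  0.01  0.16] turn [-0.02 -0.01  0.  ]
```

View pics/z_w24.png

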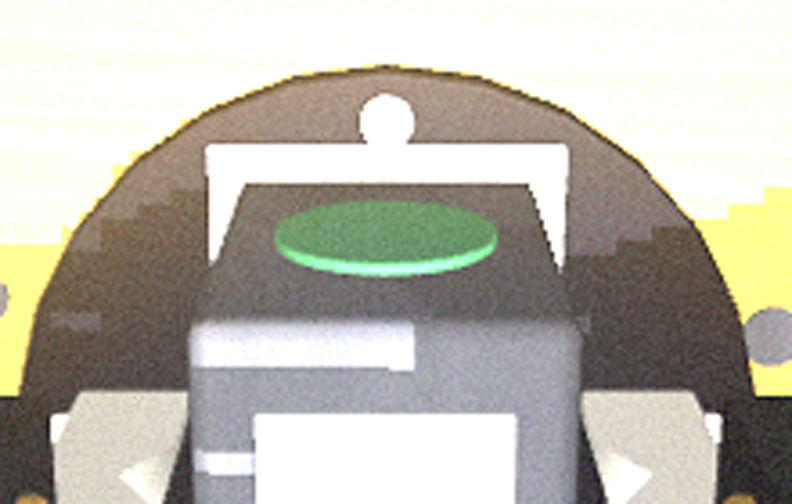

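View pics/q24.png

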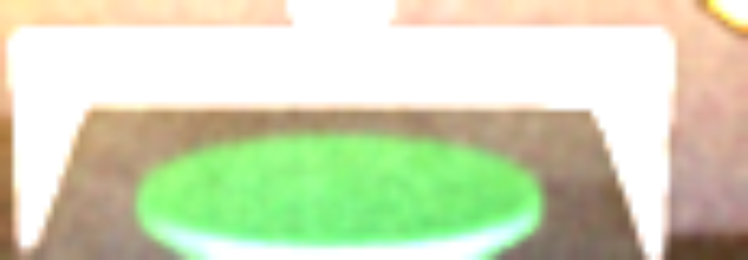

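```bash
python3 -c "
from h import *
c=np.load('w24.npz'); R=Ro.from_euler('z',2.9,degrees=True).as_matrix()
print(c['img'][205:228,300:335].mean((1,2)).round())
print(ray(c,[(318,209.6)],.006,c['T'])@R*1000)
for h in (.0115,.0126,.0136):print(ray(c,[(318,221)],h,c['T'])@R*1000)"
```

```text
[122. 119. 113. 105.  90. 126. 215. 233. 230. 230. 229. 230. 231. 226.
 163.  78.  35.  37.  38.  38.  38.  41.  42.]
[[686.90833059 213.3293089    6.        ]]
[[683.37189156 213.33416634  11.5       ]]
[[683.66870779 213.33623502  12.6       ]]
[[683.93854072 213.33811564  13.6       ]]
```

Request:
apply_moves([
  [[-0.03, 0.01, 0.06], [0, 0, 0], 25],
  [[0, 0, 0.04], [0, 0, 0], 25],
  [[0, 0, 0], [0, 0, 0], 25],
])

```text
time_s: 27.75
tcp_pos: [0.6401, 0.2477, 0.0379]
eef_rot: [-179.9, -0.1, 2.9]
contact_force: [0.2, -0.9, -3.1]
gripper_width: 0.034
```

```bash
python3 z.py w25;  python3 go.py .6403 .248 .036 2.9; python3 -c "
from h import *
c=np.load('w25.npz'); R=Ro.from_euler('z',2.9,degrees=True).as_matrix()
print(c['img'][205:228,300:335].mean((1,2)).round())
"
```

```text
tcp [0.6401 0.2477 0.0379] rot [-1.7987e+02 -8.0000e-02  2.9200e+00] f [ 0.2 -0.9 -3.1] t 27.75 w 0.03400856311392179
t 27.80 tcp [0.6401 0.2477 0.038 ] [-1.799e+02 -1.000e-01  2.900e+00] w 0.0336 f [ 0.   0.1 -2.1]
shift [ 0.01 -0.01  0.05] turn [-0.02 -0.01  0.  ]
[122. 118. 112. 101.  92. 158. 238. 231. 230. 230. 230. 230. 231. 235.
 220.  61.  35.  40.  40.  40.  40.  42.  42.]
```

View pics/z_w25.png

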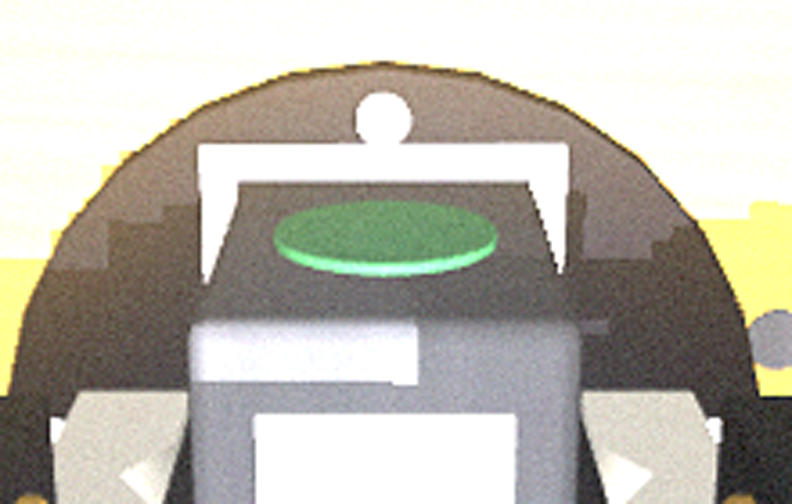

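Request:
apply_moves([
  [[0, -0.01, 0.03], [0, 0, 0], 25],
  [[0, 0, 0.02], [0, 0, 0], 25],
])

```text
time_s: 28.0
tcp_pos: [0.6402, 0.2483, 0.0361]
eef_rot: [-179.9, -0.1, 2.9]
contact_force: [0.4, -0.5, -2.5]
gripper_width: 0.034
```

Request:
apply_moves([
  [[0, 0, 0.02], [0, 0, 0], 25],
  [[0, 0, 0.01], [0, 0, 0], 25],
])

```text
time_s: 28.2
tcp_pos: [0.6402, 0.2483, 0.035]
eef_rot: [-179.9, -0.1, 2.9]
contact_force: [-2.6, -0.6, 2.5]
gripper_width: 0.0341
```

Contact, so I'll release.

Request:
apply_moves([
  [[0, 0, 0], [0, 0, 0], 50],
  [[0, 0, 0], [0, 0, 0], 70],
  [[0, 0, 0], [0, 0, 0], 80],
  [[0, 0, 0], [0, 0, 0], 80],
  [[0, 0, -0.4], [0, 0, 0], 80],
])

```text
time_s: 28.7
tcp_pos: [0.6396, 0.2479, 0.0502]
eef_rot: [-179.9, -0.0, 2.9]
contact_force: [-0.8, -0.3, -0.1]
gripper_width: 0.0686
```

Request:
apply_moves([
  [[0, 0, -0.8], [0, 0, 0], 87],
  [[0, 0, -1], [0, 0, 0], 87],
  [[0, 0, -1], [0, 0, 0], 87],
  [[0, -0.8, -1], [0, 0, 0], 87],
  [[-0.5, -1, -0.3], [0, 0, 0], 87],
])

```text
time_s: 29.2
tcp_pos: [0.6177, 0.3135, 0.2238]
eef_rot: [-180.0, -0.1, 2.6]
contact_force: [1.4, 1.1, 0.2]
gripper_width: 0.0868
```

Request:
apply_moves([
  [[-0.5, -1, 0], [0, 0, 0], 87],
  [[-0.5, -1, 0], [0, 0, 0], 87],
  [[-0.5, -1, 0], [0, 0, 0], 87],
  [[-0.5, -1, 0], [0, 0, 0], 87],
  [[-0.5, -1, 0], [0, 0, 0], 87],
])

```text
time_s: 29.7
tcp_pos: [0.5068, 0.5153, 0.2387]
eef_rot: [-179.4, -0.8, 2.4]
contact_force: [0.4, 0.0, -0.8]
gripper_width: 0.087
```

Request:
apply_moves([
  [[-0.3, -1, 0], [0, 0, 0], 87],
  [[-0.3, -1, 0], [0, 0, 0], 87],
  [[-0.3, -0.6, 0], [0, 0, 0], 87],
  [[0, 0, 0], [0, 0, 0], 87],
  [[0, 0, 0], [0, 0, 0], 87],
])

```text
time_s: 30.2
tcp_pos: [0.4595, 0.6267, 0.2467]
eef_rot: [-179.1, -0.9, 2.8]
contact_force: [1.0, -0.4, 0.7]
gripper_width: 0.0872
```

Run:
```python
from h import *
from plant import r
print(r.get_state()["tcp_pos"],r.get_state()["time_s"])
for n in("top","scene"):
    c=r.capture(n);np.savez(n+"9.npz",**c)
    P={'PL':(.648,-.092,.056,.058),'PM':(.521,-.422,.062,.034),'PS':(.461,-.062,.05,.044),'PO':(.637,.248,.054,.066)}
    w=world(c)
    for k,(x,y,h,d) in P.items():
        print(n,k,end=' '); top(c,None,(x,y),h,.05)
        try: print('   ring',outline(c,(x,y)))
        except Exception as e: print(e)
    print(n,'dish',end=' ');top(c,None,(.623,-.249),.021,.045); print('mirror');top(c,None,(.394,-.2307),.06,.05)
    cv2.imwrite(f"pics/{n}9.png",c["img"])
t=np.load("top9.npz")["img"];cv2.imwrite("pics/top9z.png",cv2.resize(t[150:350,160:560],None,fx=2,fy=2,interpolation=cv2.INTER_CUBIC))
c0=np.load("top0.npz")
print("start"); top(c0,None,(.623,-.249),.021,.045);top(c0,None,(.394,-.2307),.06,.05)
```

```text
[0.45947066 0.62665688 0.24665316] 30.2
top PL top n 619 z 0.0558
rect [648.6 -91.3] [56.1 55.5] 1.7 bbox [648.6 -91.3] [56.6 55.6] mean [648.4 -91.9]
table -0.0009
   ring (((650.1980590820312, -92.33792114257812), (72.00421905517578, 64.56339263916016), 1.0284147262573242), array([650.25639948, -92.36002184]), 411)
top PM top n 221 z 0.0618
rect [ 520.6 -420.1] [32.5 32.6] 89.6 bbox [ 520.6 -420.1] [32.6 32.5] mean [ 520.2 -420.7]
table -0.0009
   ring (((528.762939453125, -445.20562744140625), (36.830501556396484, 28.78907012939453), 12.075797080993652), array([ 529.63990571, -446.18193463]), 110)
top PS top n 463 z 0.049
rect [460.2 -61.3] [43.4 43.6] 28.1 bbox [459.6 -61.1] [55.  55.2] mean [459.6 -61.3]
table -0.0009
   ring (((460.0556335449219, -60.53984832763672), (53.78961181640625, 52.17322540283203), 28.09728240966797), array([460.53105966, -60.27411022]), 476)
top PO top n 539 z 0.0529
rect [637.  247.3] [64.9 32.7] 2.8 bbox [637.  247.3] [65.2 35.8] mean [636.9 247.3]
table -0.0009
   ring (((647.2130737304688, 262.5205078125), (56.62321472167969, 27.816452026367188), 2
[... 1275 characters left out ...]
[641.3 247.7]
table -0.0003
   ring (((611.429443359375, 242.91305541992188), (39.5007438659668, 23.9997501373291), 2.6573822498321533), array([611.55314764, 242.89222482]), 244)
scene dish top n 319 z 0.021
rect [ 624.4 -250.7] [72.6 70. ] 24.7 bbox [ 623.6 -250.3] [72.3 72.2] mean [ 620.  -254.8]
table -0.0003
mirror
top n 115 z 0.0611
rect [ 396.8 -230.6] [57.5 23.9] 37.0 bbox [ 400.8 -231.6] [50.7 46.7] mean [ 399.7 -229.8]
table -0.0003
start
top n 294 z 0.0206
rect [ 623.9 -248.5] [70.7 68. ] 0.6 bbox [ 623.9 -248.5] [70.7 68. ] mean [ 625.4 -251.8]
table -0.0009
top n 170 z 0.0604
rect [ 393.5 -230. ] [50.6 15.5] 50.8 bbox [ 394.2 -230.2] [36.8 46.3] mean [ 393.8 -230.4]
table -0.0009
```

View pics/top9z.png

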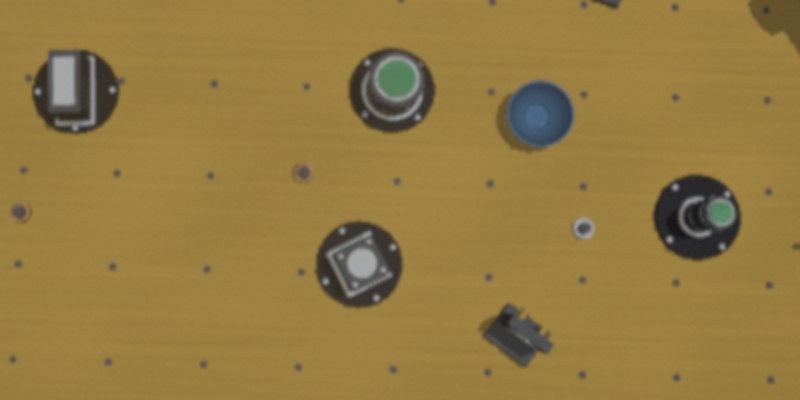

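View pics/scene9.png

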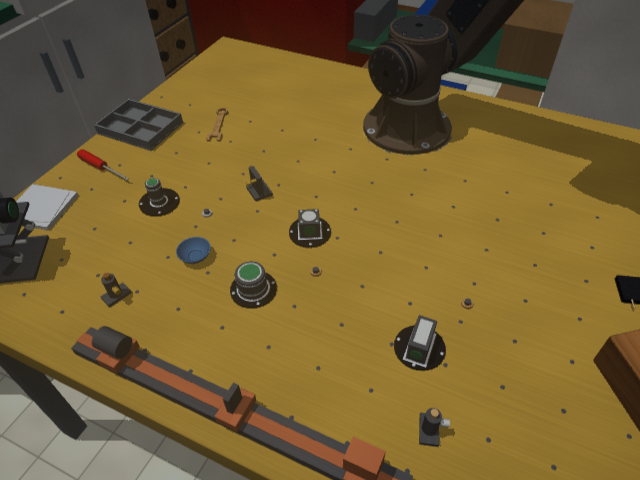

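```bash
python3 -c "
from plant import r
s=r.get_state();print(s['time_s'],s['contact_force']);print(r.close_job())"
```

```text
30.3 [-0.33323612 -1.43836935 -0.05449197]
the job is handed in; nothing more can be done
None
```

All four optics are standing upright on their own pads, and I handed the job in at 30.3 s. I placed them in the order listed (large tube, small tube, splitter, detector). Each was lowered until it touched its pad, then released, and the gripper now hangs clear of everything.

**Centring:** compared with the pad outlines measured in the top camera before the moves:

| Optic | Offset from outline | Turn against outline |
|---|---|---|
| Large tube | 0.6 mm | – |
| Small tube | 1.4 mm | – |
| Splitter | 0.8 mm | 28.1° against 28.1° |
| Detector | 0.9 mm | 2.8° against 2.7° |

**Bystanders:** the dish is unchanged. The mirror mount agrees with its first measurement to within about 1 mm, which is within measurement noise.

**Disagreements:**
- **Small tube:** the 1.4 mm offset is close to the 2 mm camera calibration limit. The wrist camera close-up at placing showed about 0.7 mm.
- **Scene camera:** it reads all four tops 3 to 6 mm further out in x than the top camera. It also read the objects 2 to 4 mm further out before I moved anything, so I treated this as camera bias.
- **Ring detection:** after placing, the optics hide most of their outlines, so the outline check gave usable results only for the splitter and, roughly, the large tube. The other two rest on the first outline measurements and the wrist close-ups.
- **Splitter set-down:** the force sensor rose to about 14 N as it touched its pad, more than for the others but well under the limit.

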